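# Clamp a wood block in the vise and return the tools to their tray

## Task

Get the bench ready for filing the long laminated-wood block (not the short offcut): lay it lengthwise between the vise jaws, resting on the vise bed and about centred on the width of the jaws, and wind the crank handle clockwise until the moving jaw presses the block firmly against the fixed jaw. So that nothing lies about in the filing dust, also put every tool that is out on the mat (whichever there are of mallet, scraper, spanner and caliper) fully down into its own cut-out in the red foam-lined tray. Do not knock over the two bottles; leave everything released and at rest.

Things in the scene. Friction and masses are not known exactly. Their poses are not given: they have to be found in the camera images.
- vise: grey machine vise on a round base on a plywood board 230 x 150 x 20 mm; fixed. Origin: underside of the board, centre; z up, x along the screw from crank end to fixed jaw, y along the jaws. Bed 100 mm up, 80 mm wide (y). Jaws 80 mm wide, tops at 118 mm. Fixed jaw's face at x = 45 mm, moving jaw's: see jaw_face; vise body x -100 to 100 mm, moving jaw 42 mm thick
- jaw_face (a point): centre of the moving jaw's gripping face. Vise frame: y 0, z 109 mm, x from -15 mm (jaws fully open, 60 mm apart) growing as the jaw closes, +5 mm when it holds the 40 mm block against the fixed jaw. Driven only by the crank, 4 mm a turn. It stops on the work while the crank can be wound on (screw and castings give, 40 N per mm), which raises the clamping force
- crank (a joint): crank angle (rad): 0 = handle straight up, jaws 60 mm apart; starts within the first two and a half turns. Grows clockwise as seen from the crank end (right-handed about the vise's x), closing the jaw 4 mm per turn. The jaw meets the block, lying against the fixed jaw, at 5 turns (31.4 rad); half to one turn more clamps it firmly. Friction about 4 N at the handle; it stays where left
- crank_grip (a point): point to hold on the crank handle, a black sleeve 18 mm thick and 74 mm long, parallel to the screw, spinning freely on its pin, so a gripper can keep its orientation going round. On the sleeve's centre line; the crank arm begins 45 mm away towards the vise, the free end is 33 mm away outward. Circles upright at 44 mm radius, without shifting along the screw
- crank_axis (a point): fixed centre of crank_grip's circle, on the screw's axis, 80 mm above the table (vise frame x -174 mm). At crank angle a, crank_grip lies 44 mm x cos(a) above it and 44 mm x sin(a) from it towards the vise's -y
- bed (a point): point on the vise bed under the middle of the block when clamped: vise frame (25, 0, 100) mm
- block: long laminated-wood block (striped brown), 120 mm long (its x), 40 x 40 mm in section, 0.14 kg. Origin: centre of the face that is underneath at the start, axes x along, z up at the start. Any of the four long faces may be down
- block_mid (a point): centre of the block's volume
- offcut: short offcut of the same laminated wood, 62 x 40 x 40 mm, not to be clamped. Origin: centre of its underside
- tray: red tray, 226 x 268 mm, filled with dark foam with cut-outs; fixed. Origin: underside, below the middle of the finger channel; z up, x the way the tools' heads point (x -122 to 104 mm, y -134 to 134 mm). Above the table: yellow pocket floor 6, foam top 18, rim 24 mm. Pockets: the tool's outline with 3 mm room all round. Finger channel to the floor across all pockets: x -25 to 25, y -122 to 122 mm
- mallet: soft-faced mallet, 165 mm long: flat wooden handle 18 wide x 20 high mm from x = -105 to 38 mm, head at x = 34 to 60 mm with white faces, 64 mm across (y) and 24 mm high. Origin: on its underside at the point to grip the handle; x points to the head, z up
- scraper: scraper, 170 mm long: dark wooden handle 24 wide x 20 high mm from x = -85 to 20 mm, steel blade 12 mm wide from x = 20 to 85 mm, 7 to 13 mm above the underside. Origin: underside of the handle at the point to grip; x points to the blade, z up
- spanner: steel combination spanner, 160 mm long, 10 mm thick: shank 14 mm wide, open jaw end 38 mm wide at x = 36 to 80 mm, ring end 26 mm diameter at x = -79 to -53 mm. Origin: underside of the shank's middle; x points to the open jaw, z up
- caliper: digital caliper, 164 mm long: beam 16 wide x 6 high mm from x = -90 to 74 mm, grey display housing 30 wide x 14 high mm from x = -20 to 50 mm, measuring jaws at x = 50 to 74 mm reaching out to y = -46 mm and small ones to y = +22 mm. Origin: underside of the housing at the point to grip; x points to the jaws, z up
- oil_bottle: white plastic bottle, 44 mm diameter, 115 mm high, a bystander. Origin: centre of its underside
- solvent_bottle: blue plastic bottle, 56 mm diameter, 130 mm high, a bystander. Origin: centre of its underside
- mallet_pocket (a point): where the mallet's origin must lie: on the floor of its pocket, mid finger channel
- scraper_pocket (a point): where the scraper's origin must lie: on the floor of its pocket, mid finger channel
- spanner_pocket (a point): where the spanner's origin must lie: on the floor of its pocket, mid finger channel
- caliper_pocket (a point): where the caliper's origin must lie: on the floor of its pocket, mid finger channel

How it is judged (in metres and radians):
On the way, in this order (a step that is already met when the one before it is completed fails the run):
1. the long block lies on the vise bed between the jaws (z of block_mid in the frame of vise between 0.114 and 0.126 m and y of block_mid in the frame of vise between -0.025 and 0.025 m and x of block_mid in the frame of vise between 0 and 0.03 m), for 0.2 s.
2. the moving jaw has been wound onto the block and clamps it (all of step 1 and angle between the x axis of block and the y axis of vise, either way round below 0.06 rad and contact force between block and vise above 30 N and x of jaw_face in the frame of vise between 0.0025 and 0.0085 m), for 0.2 s.
At the end, for the whole second after the job is handed in: Block on the vise bed (6 mm), middle within 25 mm of the jaws' middle, along the jaws within 0.06 rad, vise forces on it over 30 N (15 a jaw), jaw face at 2.5-8.5 mm; every tool present down in its own pocket (grip point 7 mm, 0.08 rad, level, under 4 mm off the floor); all at rest (all of step 2 and linear speed of each of block, mallet, scraper, spanner, caliper below 0.02 m/s and horizontal distance between mallet and mallet_pocket below 0.007 m and angle between the x axis of each of mallet, scraper, spanner, caliper and the x axis of tray, either way round below 0.08 rad and angle between each of mallet, scraper, spanner, caliper's own z axis and vertical below 0.06 rad and z of mallet in the frame of tray between 0.002 and 0.01 m and horizontal distance between scraper and scraper_pocket below 0.007 m and z of scraper in the frame of tray between 0.002 and 0.01 m and horizontal distance between spanner and spanner_pocket below 0.007 m and z of spanner in the frame of tray between 0.002 and 0.01 m and horizontal distance between caliper and caliper_pocket below 0.007 m and z of caliper in the frame of tray between 0.002 and 0.01 m); the robot touches nothing.
It fails at once if a bottle is knocked over (angle between any of oil_bottle, solvent_bottle's own z axis and vertical above 0.6 rad).
Of mallet, scraper, spanner, caliper only 2 to 4 are there at a start; the rules pass over those that are not, and their reading is None.
At some moment in a run one of mallet, scraper, spanner, caliper may be knocked a few centimetres aside while the robot is not near it.
Once in a run the grip may slacken for a moment while it holds something.
It also fails if it takes over 210 s, if anything falls off the work surface, if the arm or the gripper's body presses on something with over 40 N, if the wrist force passes 120 N, or if a joint passes its speed limit or range.

## Robot

A 6-joint arm with a two-finger parallel gripper is mounted at the origin on the work surface. World frame = base frame: x ahead of the robot, y to its left, z up, the work surface at z = 0. Lengths are in m, angles in degrees, forces in N, time in s.
With the tool pointing down it reaches from about 0.425 to 0.95 m from the base axis. Payload 14.7 kg.
Tool frame: the origin (TCP) lies at the very end of the fingers, on their centre line; the grasp point (between the pads) lies 19 mm behind it (manip.pinch_z is the distance from the TCP to the grasp point, in m); z points along the fingers, y is the line along which they close (so a half turn about z gives the same grasp; the last joint's range is limited). The gripper opens to 85 mm and grips with 20 to 120 N. Pads are 22 mm wide; open, the fingers measure 114 mm over their backs; the gripper's body (76 mm by 85 mm) begins 54 mm behind the grasp point. The pads swing forward as they close: fully open they stand 13 mm farther back than shut.
Start: joints at [66.773, 27.513, 91.461, -0, 61.026, -2.67], TCP at [0.228, 0.609, 0.231] pointing down, gripper open.
Joint ranges: [-157.49, 157.49], [-46.99, 117.5], [13.45, 153.17], [-89.5, 269.5], [5.16, 153.95], [-167.48, 167.48]. Speed limits (degrees/s): [108.29, 108.29, 136.94, 172.46, 172.46, 172.46].

## Interface

Orientations are given as a 3x3 rotation matrix whose columns are the frame's x, y, z axes.
In Python, from cell import manip, cams, spotter gives the robot as it stands. The module is installed in compiled form; this text tells all that it offers.
- The arm moves only by the tool send_rows, never from a script. Its argument "targets" is a list of rows, each a list of 3 entries, a list of its own where there are three numbers: the shift along the tool's x, y, z in units of 30 mm (1.0 is 30 mm), then the turn, a rotation vector about the tool's x, y, z in units of 6 degrees (1.0 is 6 degrees), then the opening, from 0 (shut) to 1 (fully open). A call has 1 to 20 rows; each row shifts and turns the commanded pose from where the row before left it, along the tool's axes as they then stand; what a row does not reach is not made up. A row lasts 1/12 s, in which the tool goes at most 41.7 mm and 7.16 degrees, less where a joint would pass 70% of its speed; a pose out of reach is approached as far as the arm can. A call is refused whole if a number of a shift passes 1 or a number of a turn 1, either way. A call with a gripper value outside its range is refused whole. The fingers move at their own pace and stop on an object; "grip_force" is the grip in N (left out, the last holds). Time passes only in rows, so rows that do not move let the fingers close. It gives the time, the measured TCP pose, the force, the opening and the grip force at its end, in the units of the state.
- manip.get_obs(): the state, without advancing time (a new reading comes with each control period).
- cams.read_camera(name): name is "side" or "top" or "wrist"; returns a dict with "image" (420x560x3 uint8, red, green, blue), "depth" (420x560 float32, m along the optical axis (not along the pixel's ray), 0 where there is no reading), "mtx" (3x3 intrinsics, pixels), "dist_coeffs" ([k1, k2, p1, p2, k3] as OpenCV has them; the pictures are not rectified), "position" and "rotation" of the camera in the world; the wrist camera has in their place "mount" (4x4, takes a point from camera to tool coordinates, whose origin is the TCP and whose axes are the flange's). Camera axes: x right, y up, looking along -z (the intrinsics and any distortion apply to the point x, -y, -z); pixel columns grow to the right and rows downward; lengths in m; the calibration is good to about 2 mm. A picture is of the moment at which its call begins: read the wrist's pose just before it.
- manip.close_job(): hands the job in; it is judged then, once.
Trained networks look in a picture, given as the dict that the camera call returned (one of the last four; its "shot" number tells which), for a name from the list of things; names that differ only in an ending like _2 or _b are one class to them, and where a whole thing is asked for, a point or a joint stands for the part that bears it (a point fixed in the world has none). Each returns a list of dicts, best first, with "conf" (0 to 1); they miss things now and then, are a little off and sometimes report something else, mostly with a low value. They report only what shows in the picture. A call takes as long as a camera call.
- spotter.search_frame(query, picture): "rect" ([left, top, width, height] as shares, 0 to 1, of the picture: columns of its width, rows of its height, round what is visible of it).
- spotter.pinpoint(query, picture): "at" ([column, row] as shares, 0 to 1, of the picture: columns of its width, rows of its height: a listed point, or the origin of a listed thing).
The state is a dict: "time": time; "joint_pos": joint angles; "joint_velocities": joint speeds; "joint_torque": joint torques, N m; "tool_pos": TCP position; "orientation": TCP orientation; "wrist_force": force on the tool from outside, world axes, zero at the start; "wrist_torque": the same for the moment, N m; "finger_gap": opening from 0.0 (shut) to 1.0 (fully open); "grip_force": force on a finger pad.
Only numpy, scipy, OpenCV 4.12 (cv2) and the standard library are available. Lean on these libraries where they do the work, as an engineer would, in place of code of your own. Each camera call takes 0.05 s, during which the arm holds its last target. There are 200 camera calls.

## Working session

There is one attempt and no reset: what is moved stays moved. The work goes in short steps, Python scripts to look and compute and a tool call to move; the robot and the scene stay as the last step left them, time stands still between calls to the robot, and variables do not carry over. Pictures are saved under pics/ and viewed, at most 14 in all, crops included, and the job is handed in when it is done.

Besides the shell and the picture viewer there is one more tool, called after "Call:" by a JSON object that holds its "api" and its "payload", one argument or row to a line. send_rows: Moves the arm, as the interface text tells. Its arguments: {"type":"object","properties":{"targets":{"type":"array","items":{"type":"array"}},"grip_force":{"type":"number"}},"required":["targets"]}

```bash
mkdir -p pics; ls; cat > h.py <<'E'
import numpy as np, cv2
from cell import manip, cams, spotter
def cam(name):
    o=manip.get_obs(); p=cams.read_camera(name)
    if 'mount' in p:
        T=np.eye(4);T[:3,:3]=np.array(o['orientation']);T[:3,3]=o['tool_pos']
        M=T@np.array(p['mount']); p['R']=M[:3,:3];p['P']=M[:3,3]
    else: p['R']=np.array(p['rotation']);p['P']=np.array(p['position'])
    return p
def ray(p,px):
    u=cv2.undistortPoints(np.array(px,float).reshape(-1,1,2),np.array(p['mtx']),np.array(p['dist_coeffs'])).reshape(-1,2)
    d=np.c_[u[:,0],-u[:,1],-np.ones(len(u))]
    return d@p['R'].T
def onz(p,px,z):
    d=ray(p,px); return p['P']+d*((z-p['P'][2])/d[:,2])[:,None]
def cloud(p):
    h,w=p['depth'].shape
    g=np.stack(np.meshgrid(np.arange(w),np.arange(h)),-1).reshape(-1,2)
    return (p['P']+ray(p,g)*p['depth'].reshape(-1,1)).reshape(h,w,3)
def proj(p,X):
    c=(np.atleast_2d(X)-p['P'])@p['R']; c=c*[1,-1,-1]
    return cv2.projectPoints(c,np.zeros(3),np.zeros(3),np.array(p['mtx']),np.array(p['dist_coeffs']))[0].reshape(-1,2)
def save(p,n): cv2.imwrite('pics/'+n+'.png',p['image'][:,:,::-1])
def pin(p,q):
    return [(np.array(r['at'])*[560,420],r['conf']) for r in spotter.pinpoint(q,p)]
E
python3 - <<'E'
from h import *
print(manip.get_obs(), manip.pinch_z)
p=cam('top');s=cam('side');save(p,'top');save(s,'side')
print(p['P'],p['R'],s['P'])
for n,q in (('top',p),('side',s)):
    C=cloud(q)
    for k in 'vise crank_grip crank_axis bed block block_mid offcut tray mallet scraper spanner caliper oil_bottle solvent_bottle mallet_pocket scraper_pocket spanner_pocket caliper_pocket'.split():
        for a,c in pin(q,k)[:2]:
            i=np.clip(a.astype(int),0,[559,419]); print(n,k,a.round(),round(c,2),C[i[1],i[0]].round(3))
E
```

```text
pics
{'time': 0.0, 'joint_pos': array([ 6.67714135e+01,  2.75492213e+01,  9.14938879e+01,  9.59098669e-04,
        6.10263340e+01, -2.67081072e+00]), 'joint_velocities': array([ 0.01728416, -0.08508993, -0.04627105, -0.12724822, -0.1443265 ,
       -0.08054837]), 'joint_torque': array([ 2.13721025e-03, -9.50642395e+01, -4.30177617e+01, -1.26000577e-04,
        1.23677339e-02, -9.56635790e-05]), 'tool_pos': array([0.2280691 , 0.60823198, 0.23067868]), 'orientation': array([[-9.36315704e-01,  3.51159026e-01, -4.91475147e-04],
       [ 3.51159363e-01,  9.36315051e-01, -1.10798850e-03],
       [ 7.10954138e-05, -1.21001313e-03, -9.99999265e-01]]), 'wrist_force': array([-0.35156391, -0.58335265, -0.35773001]), 'wrist_torque': array([0.03666699, 0.0334526 , 0.0582559 ]), 'grip_force': 0.0, 'finger_gap': 0.9961011556932553} 0.0187
[0.3767563  0.01746647 1.1934326 ] [[-1.04788460e-03  9.78277812e-01 -2.07295500e-01]
 [-9.99998056e-01 -6.78811727e-04  1.85154097e-03]
 [ 1.67060684e-03  2.07297037e-01  9.78276621e-01]] [1.18147592 0.57277288 0.73217957]
top vise [152. 245.] 0.6 [0.505 0.346 0.
[... 1678 characters left out ...]
0. 235.] 0.54 [0.413 0.164 0.002]
side scraper [238. 232.] 0.95 [ 0.664 -0.073  0.022]
side spanner [288. 273.] 0.91 [0.666 0.109 0.01 ]
side spanner [373. 231.] 0.63 [0.388 0.16  0.001]
side caliper [315. 220.] 0.72 [0.479 0.029 0.017]
side caliper [236. 182.] 0.42 [ 0.501 -0.265  0.007]
side oil_bottle [310. 305.] 0.56 [0.719 0.221 0.032]
side solvent_bottle [184. 229.] 0.94 [ 0.755 -0.178  0.028]
side mallet_pocket [239. 184.] 0.79 [ 0.504 -0.252  0.007]
side mallet_pocket [206. 176.] 0.66 [ 0.545 -0.36   0.009]
side scraper_pocket [222. 182.] 0.85 [ 0.534 -0.297  0.008]
side spanner_pocket [207. 176.] 0.58 [ 0.54  -0.357  0.004]
side caliper_pocket [194. 170.] 0.89 [ 0.547 -0.415  0.007]
```

```bash
python3 - <<'E'
import cv2
a=cv2.imread('pics/top.png')
cv2.imwrite('pics/top2.png',cv2.resize(a[130:320,80:480],(800,380),interpolation=cv2.INTER_CUBIC))
E
```

```text
(no output)
```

View pics/top2.png

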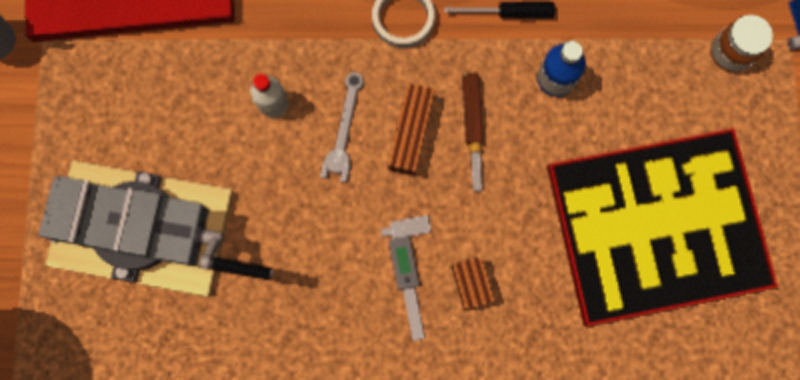

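View pics/side.png

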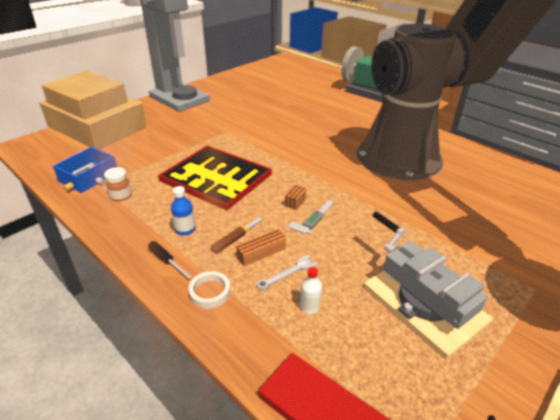

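The top crop shows the vise at left with its crank toward −y, the spanner at (345,125), block (412,128), scraper (475,130), caliper (405,275), offcut (475,283) and tray (665,230). There is no mallet. The pocket order from the left is mallet, scraper, spanner, caliper. The side view agrees.

```bash
python3 - <<'E'
from h import *
w=cam('wrist');print(np.array(w['mount']).round(3),w['mtx'],w['dist_coeffs'])
p=cam('top');C=cloud(p);im=p['image'];hsv=cv2.cvtColor(im,cv2.COLOR_RGB2HSV)
print(p['mtx'])
# local height stats
for n,c in dict(spanner=(253,193),block=(287,194),scraper=(317,195),caliper=(285,270),offcut=(317,272)).items():
    sub=C[c[1]-40:c[1]+40,c[0]-16:c[0]+16]; m=(sub[...,2]>0.005)
    X=sub[m][:,:2]; r=cv2.minAreaRect(X.astype(np.float32)*1000); print(n,m.sum(),np.round(r[0],1),np.round(r[1],1),round(r[2],1),sub[m][:,2].max())
# tray: red or height
H=C[...,2]
m=((H>0.012)&(C[...,1]<-0.19)&(C[...,0]<0.69)&(H<0.04)).astype(np.uint8)
n,l,st,_=cv2.connectedComponentsWithStats(m);k=1+st[1:,4].argmax();X=C[l==k][:,:2]
print('tray',cv2.minAreaRect(X.astype(np.float32)*1000))
b=(H>0.012)&(H<.03)&(C[...,1]>.2)&(C[...,0]<.66)&(hsv[...,0]>18)&(hsv[...,0]<35)
print('board',b.sum(),cv2.minAreaRect(C[b][:,:2].astype(np.float32)*1000))
b=(H>0.107)&(H<.13)&(C[...,1]>.26)&(C[...,0]<.66)
print('jawtops',b.sum(),cv2.minAreaRect(C[b][:,:2].astype(np.float32)*1000))
E
```

```text
[[-0.     0.96   0.281  0.071]
 [ 1.     0.    -0.    -0.   ]
 [-0.     0.281 -0.96  -0.143]
 [ 0.     0.     0.     1.   ]] [[316.06338241   0.         276.84406322]
 [  0.         316.06338241 212.69549445]
 [  0.           0.           1.        ]] [-0.05668219  0.          0.          0.          0.        ]
[[430.45812456   0.         282.72996721]
 [  0.         430.45812456 205.98160982]
 [  0.           0.           1.        ]]
spanner 422 [575.9  92. ] [411.9 105.6] 6.1 1.1934325985263097
block 751 [579.5   4.4] [405.4  88.4] 0.0 1.1934325985263097
scraper 496 [573.6 -68.5] [109.6 415.4] 81.2 1.1934325985263097
caliper 587 [453.9  12.1] [ 82.5 212.7] 89.5 1.1934325985263097
offcut 481 [446.  -51.8] [135.2 213.2] 88.6 1.1934325985263097
tray ((524.7639770507812, -336.6561279296875), (227.1259002685547, 271.4488525390625), 10.779228210449219)
board 1625 ((535.4271240234375, 529.8602294921875), (529.7899780273438, 161.67288208007812), 84.0895004272461)
jawtops 1131 ((517.7991943359375, 361.5635681152344), (218.3797149658203, 81.67626190185547), 79.3505859375)
```

```bash
cat >> h.py <<'E'
from scipy.spatial.transform import Rotation as Ro
def Rphi(d):
    f=np.radians(d); return np.array([[-np.sin(f),np.cos(f),0],[np.cos(f),np.sin(f),0],[0,0,-1]])
def plan(*wps,start=None):
    """wps: (x,y,z,phi,rows): prints rounded rows [shift],[turn]"""
    o=manip.get_obs(); P=np.array(o['tool_pos']);R=np.array(o['orientation'])
    if start: P=np.array(start[:3]);R=Rphi(start[3])
    for x,y,z,f,n in wps:
        T=np.array([x,y,z]);out=[]
        for k in range(n):
            s=np.round((R.T@(T-P))/(n-k)/.03,2)
            a=np.round((Ro.from_matrix(R.T@Rphi(f)).as_rotvec(degrees=True))/(n-k)/6,2)
            P=P+R@s*.03; R=R@Ro.from_rotvec(a*6,degrees=True).as_matrix()
            out.append(f"[{s.tolist()},{a.tolist()}]")
        print(f'-> {P.round(4)} {f}'); 
        i=0
        while i<n:
            j=i
            while j<n and out[j]==out[i]: j+=1
            print(f'  {j-i} x',out[i]); i=j
E
python3 -c "
from h import *
plan((.46,.33,.33,79,16))"
```

```text
-> [0.46 0.33 0.33] 79
  1 x [[-0.66, -0.37, -0.21],[0.0, -0.0, -0.1]]
  1 x [[-0.65, -0.38, -0.21],[0.0, -0.0, -0.1]]
  1 x [[-0.65, -0.39, -0.21],[0.0, -0.0, -0.1]]
  1 x [[-0.64, -0.39, -0.2],[0.0, -0.0, -0.1]]
  1 x [[-0.64, -0.4, -0.21],[0.0, -0.0, -0.1]]
  1 x [[-0.64, -0.41, -0.2],[0.0, -0.0, -0.1]]
  1 x [[-0.63, -0.41, -0.21],[0.0, -0.0, -0.1]]
  1 x [[-0.63, -0.42, -0.2],[0.0, -0.0, -0.1]]
  1 x [[-0.62, -0.43, -0.21],[0.0, -0.0, -0.1]]
  1 x [[-0.62, -0.44, -0.2],[0.0, -0.0, -0.1]]
  1 x [[-0.61, -0.44, -0.21],[0.0, -0.0, -0.1]]
  1 x [[-0.61, -0.45, -0.2],[0.0, -0.0, -0.1]]
  1 x [[-0.6, -0.45, -0.21],[0.0, -0.0, -0.1]]
  1 x [[-0.6, -0.46, -0.2],[0.0, -0.0, -0.1]]
  1 x [[-0.59, -0.47, -0.21],[0.0, -0.0, -0.1]]
  1 x [[-0.59, -0.47, -0.2],[0.0, -0.0, -0.09]]
```

```bash
cat >> h.py <<'E'
def plan(*wps,start=None,rel=None):
    """(x,y,z,phi,rows): n-1 equal rows and a closing one"""
    o=manip.get_obs(); P=np.array(o['tool_pos']);R=np.array(o['orientation'])
    if start: P=np.array(start[:3]);R=Rphi(start[3])
    for x,y,z,f,n in wps:
        T=np.array([x,y,z])
        a=np.round(Ro.from_matrix(R.T@Rphi(f)).as_rotvec(degrees=True)/n/6,2)
        A=Ro.from_rotvec(a*6,degrees=True)
        M=sum(R@Ro.from_rotvec(a*6*k,degrees=True).as_matrix() for k in range(n))
        s=np.round(np.linalg.solve(M,T-P)/.03,2)
        for k in range(n-1): P=P+R@s*.03;R=R@A.as_matrix()
        s2=np.round(R.T@(T-P)/.03,2);a2=np.round(Ro.from_matrix(R.T@Rphi(f)).as_rotvec(degrees=True)/6,2)
        P=P+R@s2*.03;R=R@Ro.from_rotvec(a2*6,degrees=True).as_matrix()
        print(f'-> {P.round(4)} {f}:',(f'{n-1} x [{s.tolist()},{a.tolist()}] ' if n>1 else '')+f'+ [{s2.tolist()},{a2.tolist()}]')
E
python3 -c "
from h import *
plan((.46,.33,.33,79,14))"
```

```text
-> [0.4601 0.3301 0.33  ] 79: 13 x [[-0.72, -0.48, -0.24],[0.0, -0.0, -0.11]] + [[-0.67, -0.51, -0.17],[0.0, -0.0, -0.16]]
```

Call:
{"api": "send_rows", "payload": {
  "targets": [
    [[-0.72, -0.48, -0.24], [0, 0, -0.11], 1],
    [[-0.72, -0.48, -0.24], [0, 0, -0.11], 1],
    [[-0.72, -0.48, -0.24], [0, 0, -0.11], 1],
    [[-0.72, -0.48, -0.24], [0, 0, -0.11], 1],
    [[-0.72, -0.48, -0.24], [0, 0, -0.11], 1],
    [[-0.72, -0.48, -0.24], [0, 0, -0.11], 1],
    [[-0.72, -0.48, -0.24], [0, 0, -0.11], 1],
    [[-0.72, -0.48, -0.24], [0, 0, -0.11], 1],
    [[-0.72, -0.48, -0.24], [0, 0, -0.11], 1],
    [[-0.72, -0.48, -0.24], [0, 0, -0.11], 1],
    [[-0.72, -0.48, -0.24], [0, 0, -0.11], 1],
    [[-0.72, -0.48, -0.24], [0, 0, -0.11], 1],
    [[-0.72, -0.48, -0.24], [0, 0, -0.11], 1],
    [[-0.67, -0.51, -0.17], [0, 0, -0.16], 1],
    [[0, 0, 0], [0, 0, 0], 1],
    [[0, 0, 0], [0, 0, 0], 1]
  ]
}}

```text
time: 3.33
tool_pos: [0.4609, 0.3293, 0.3303]
orientation: [[-0.981, 0.193, 0.001], [0.193, 0.981, 0.0], [-0.0, 0.0, -1.0]]
wrist_force: [-0.4, 1.5, -0.3]
finger_gap: 1.003
grip_force: 0.0
```

```bash
python3 - <<'E'
from h import *
print(manip.get_obs()['tool_pos'],manip.get_obs()['joint_pos'])
w=cam('wrist');save(w,'w1');np.savez('w1.npz',**{k:w[k] for k in('image','depth','mtx','dist_coeffs','R','P')})
C=cloud(w)
for k in 'vise bed jaw_face crank_grip crank_axis'.split():
    for a,c in pin(w,k)[:2]:
        i=np.clip(a.astype(int),0,[559,419]); print(k,a.round(),round(c,2),C[i[1],i[0]].round(3))
H=C[...,2];v=w['depth']>0
b=v&(H>0.112)&(H<.124)&(C[...,0]<.62)&(C[...,0]>.4)&(C[...,1]>.25)
n,l,st,_=cv2.connectedComponentsWithStats(b.astype(np.uint8))
for k in range(1,n):
    if st[k,4]>200:
        X=C[l==k]; print('jaw',st[k],np.median(X[:,2]),cv2.minAreaRect(X[:,:2].astype(np.float32)*1000))
E
```

```text
[0.46094707 0.32930166 0.33028096] [ 3.24747880e+01  1.57332975e+01  9.53167240e+01  2.05603859e-03
  6.89147391e+01 -4.63782162e+01]
vise [323. 204.] 0.8 [0.494 0.377 0.116]
bed [351. 222.] 0.92 [0.526 0.409 0.1  ]
jaw_face [323. 226.] 0.71 [0.519 0.374 0.119]
jaw_face [ 28. 210.] 0.63 [ 0.44  -0.055  0.026]
crank_grip [184. 198.] 0.92 [0.455 0.22  0.116]
jaw [ 367  191   39   66 2179] 0.1179014216870849 ((533.6376953125, 447.3917236328125), (40.71364974975586, 81.29399871826172), 79.91776275634766)
jaw [210 192  22  15 251] 0.11616489614217729 ((465.6058044433594, 261.1797790527344), (24.1207218170166, 17.283002853393555), 79.52887725830078)
jaw [ 290  192   37   66 2281] 0.11785735186785645 ((516.8184814453125, 356.0055847167969), (42.316001892089844, 80.56695556640625), 79.86173248291016)
```

View pics/w1.png

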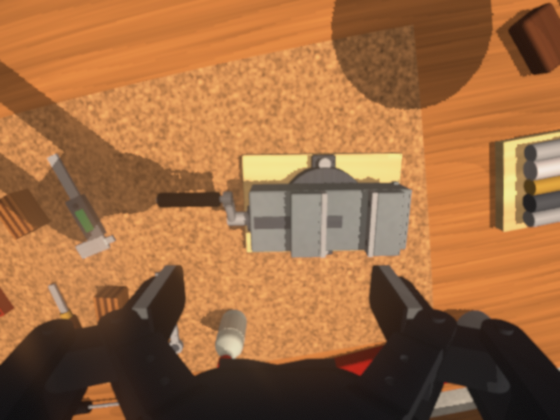

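The wrist view shows the vise clearly: jaw tops at about (308,225) and (387,225), handle at (190,199). The crank is at about −55°, so 1.85 turns, and the measured gap of 51.5 mm agrees with that.

```bash
python3 -c "
from h import *
plan((.61,.01,.26,78,15))"
```

```text
-> [0.61   0.01   0.2599] 78: 14 x [[-0.47, -0.63, 0.16],[-0.0, -0.0, 0.01]] + [[-0.45, -0.67, 0.09],[-0.0, -0.0, 0.03]]
```

Call:
{"api": "send_rows", "payload": {
  "targets": [
    [[-0.47, -0.63, 0.16], [0, 0, 0.01], 1],
    [[-0.47, -0.63, 0.16], [0, 0, 0.01], 1],
    [[-0.47, -0.63, 0.16], [0, 0, 0.01], 1],
    [[-0.47, -0.63, 0.16], [0, 0, 0.01], 1],
    [[-0.47, -0.63, 0.16], [0, 0, 0.01], 1],
    [[-0.47, -0.63, 0.16], [0, 0, 0.01], 1],
    [[-0.47, -0.63, 0.16], [0, 0, 0.01], 1],
    [[-0.47, -0.63, 0.16], [0, 0, 0.01], 1],
    [[-0.47, -0.63, 0.16], [0, 0, 0.01], 1],
    [[-0.47, -0.63, 0.16], [0, 0, 0.01], 1],
    [[-0.47, -0.63, 0.16], [0, 0, 0.01], 1],
    [[-0.47, -0.63, 0.16], [0, 0, 0.01], 1],
    [[-0.47, -0.63, 0.16], [0, 0, 0.01], 1],
    [[-0.47, -0.63, 0.16], [0, 0, 0.01], 1],
    [[-0.45, -0.67, 0.09], [0, 0, 0.03], 1],
    [[0, 0, 0], [0, 0, 0], 1],
    [[0, 0, 0], [0, 0, 0], 1]
  ]
}}

```text
time: 5.05
tool_pos: [0.6104, 0.0089, 0.2596]
orientation: [[-0.978, 0.21, -0.001], [0.21, 0.978, 0.0], [0.001, -0.0, -1.0]]
wrist_force: [0.1, 0.3, 1.1]
finger_gap: 1.0
grip_force: 0.0
```

```bash
cat >> h.py <<'E'
def blobs(w,zmin=.005,zmax=.07,amin=150,ymin=-.2,zoff=0):
    C=cloud(w);H=C[...,2];b=(w['depth']>0)&(w['depth']>.25)&(H>zmin)&(H<zmax)
    n,l,st,_=cv2.connectedComponentsWithStats(b.astype(np.uint8),connectivity=4)
    for k in range(1,n):
        if st[k,4]>amin:
            X=C[l==k]; r=cv2.minAreaRect(X[:,:2].astype(np.float32)*1000)
            print('blob',st[k],'zmax',np.percentile(X[:,2],[50,95]).round(3),np.round(r[0],1),np.round(r[1],1),round(r[2],1))
    return C,l
E
python3 - <<'E'
from h import *
w=cam('wrist');save(w,'w2')
np.savez('w2.npz',**{k:w[k] for k in('image','depth','mtx','dist_coeffs','R','P')})
C,l=blobs(w)
for k in 'block block_mid spanner scraper caliper'.split():
    for a,c in pin(w,k)[:1]:
        i=np.clip(a.astype(int),0,[559,419]); print(k,a.round(),round(c,2),C[i[1],i[0]].round(3))
E
```

```text
blob [ 228    0   68  128 3087] zmax [0.013 0.016] [468.2   5.9] [135.6  67.9] 11.3
blob [ 470    0   90  111 6087] zmax [0.02  0.058] [524.5 318.8] [104.8 123.4] 79.9
blob [ 138   14   68   76 2824] zmax [0.04  0.041] [445.2 -73.6] [64.1 41.6] 15.1
blob [    0    37   135   234 18273] zmax [0.017 0.024] [ 519.6 -310.4] [227.7 220. ] 10.9
blob [ 344  146   32  118 1813] zmax [0.01  0.011] [668.3 102.4] [ 38.5 157. ] 78.6
blob [ 195  166   50  123 1914] zmax [0.019 0.021] [658.3 -79.6] [168.9  22.9] 2.2
blob [ 268  168   36  101 3294] zmax [0.04  0.041] [658.8   8.4] [ 40.  121.7] 76.7
blob [ 421  199   50   47 1060] zmax [0.043 0.068] [694.1 197.2] [23.9 44.8] 46.7
blob [ 482  263   78   77 4076] zmax [0.03  0.031] [868.4 327.7] [102. 118.] 5.5
blob [ 285  296   65   60 1767] zmax [0.022 0.025] [829.5  19.9] [89.9 88.5] 66.5
blob [  0 328  25  36 508] zmax [0.025 0.05 ] [ 758.  -443.4] [42.2 13.1] 47.0
blob [ 174  337  104   26 1067] zmax [0.019 0.025] [ 837.9 -118.8] [156.9  23.9] 89.3
block [283. 217.] 0.91 [0.651 0.008 0.041]
block_mid [284. 220.] 0.66 [0.654 0.007 0.039]
spanner [351. 205.] 0.69 [0.664 0.097 0.004]
scraper [217. 227.] 0.56 [ 0.651 -0.079  0.02 ]
caliper [256.  51.] 0.98 [0.46  0.016 0.016]
```

View pics/w2.png

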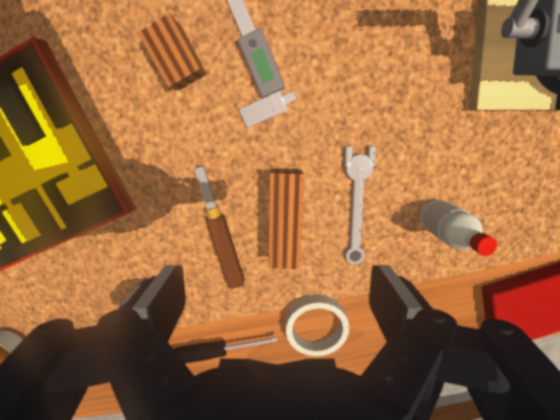

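```bash
python3 -c "
from h import *
plan((.658,.008,.1,76.7,6),(.658,.008,.021,76.7,6))"
```

```text
-> [0.658  0.0081 0.0999] 76.7: 5 x [[-0.26, 0.05, 0.89],[0.0, 0.0, 0.04]] + [[-0.27, 0.03, 0.9],[0.0, 0.0, 0.02]]
-> [0.658  0.0081 0.021 ] 76.7: 5 x [[0.0, -0.0, 0.44],[0.0, 0.0, 0.0]] + [[0.0, -0.0, 0.43],[0.0, 0.0, 0.0]]
```

Call:
{"api": "send_rows", "payload": {
  "grip_force": 60,
  "targets": [
    [[-0.26, 0.05, 0.89], [0, 0, 0.04], 1],
    [[-0.26, 0.05, 0.89], [0, 0, 0.04], 1],
    [[-0.26, 0.05, 0.89], [0, 0, 0.04], 1],
    [[-0.26, 0.05, 0.89], [0, 0, 0.04], 1],
    [[-0.26, 0.05, 0.89], [0, 0, 0.04], 1],
    [[-0.27, 0.03, 0.9], [0, 0, 0.02], 1],
    [[0, 0, 0.44], [0, 0, 0], 1],
    [[0, 0, 0.44], [0, 0, 0], 1],
    [[0, 0, 0.44], [0, 0, 0], 1],
    [[0, 0, 0.44], [0, 0, 0], 1],
    [[0, 0, 0.44], [0, 0, 0], 1],
    [[0, 0, 0.43], [0, 0, 0], 1],
    [[0, 0, 0], [0, 0, 0], 0],
    [[0, 0, 0], [0, 0, 0], 0],
    [[0, 0, 0], [0, 0, 0], 0],
    [[0, 0, 0], [0, 0, 0], 0],
    [[0, 0, 0], [0, 0, 0], 0],
    [[0, 0, 0], [0, 0, 0], 0]
  ]
}}

```text
time: 6.85
tool_pos: [0.6589, 0.0071, 0.0218]
orientation: [[-0.973, 0.231, 0.002], [0.231, 0.973, -0.0], [-0.002, 0.0, -1.0]]
wrist_force: [-0.9, 0.3, 6.9]
finger_gap: 0.451
grip_force: 61.3
```

```bash
python3 -c "
from h import *
plan((.658,.008,.2,79.8,7),(.5255,.4015,.2,79.8,17),(.5255,.4015,.15,79.8,3),(.5255,.4015,.1225,79.8,4))"
```

```text
-> [0.6582 0.0081 0.2   ] 79.8: 6 x [[0.0, 0.0, -0.85],[0.0, 0.0, -0.08]] + [[0.02, 0.03, -0.84],[0.0, 0.02, -0.05]]
-> [0.5255 0.4016 0.1999] 79.8: 16 x [[0.39, 0.71, 0.0],[0.0, -0.0, 0.0]] + [[0.43, 0.77, 0.01],[0.0, -0.0, 0.0]]
-> [0.5254 0.4014 0.1501] 79.8: 2 x [[-0.0, -0.0, 0.55],[0.0, -0.0, 0.0]] + [[-0.0, -0.01, 0.56],[0.0, -0.0, 0.0]]
-> [0.5254 0.4014 0.1225] 79.8: 3 x [[-0.0, 0.0, 0.23],[0.0, -0.0, 0.0]] + [[-0.0, 0.0, 0.23],[0.0, -0.0, 0.0]]
```

Call:
{"api": "send_rows", "payload": {
  "targets": [
    [[0, 0, -0.85], [0, 0, -0.08], 0],
    [[0, 0, -0.85], [0, 0, -0.08], 0],
    [[0, 0, -0.85], [0, 0, -0.08], 0],
    [[0, 0, -0.85], [0, 0, -0.08], 0],
    [[0, 0, -0.85], [0, 0, -0.08], 0],
    [[0, 0, -0.85], [0, 0, -0.08], 0],
    [[0.02, 0.03, -0.84], [0, 0.02, -0.05], 0],
    [[0.39, 0.71, 0], [0, 0, 0], 0],
    [[0.39, 0.71, 0], [0, 0, 0], 0],
    [[0.39, 0.71, 0], [0, 0, 0], 0],
    [[0.39, 0.71, 0], [0, 0, 0], 0],
    [[0.39, 0.71, 0], [0, 0, 0], 0],
    [[0.39, 0.71, 0], [0, 0, 0], 0],
    [[0.39, 0.71, 0], [0, 0, 0], 0],
    [[0.39, 0.71, 0], [0, 0, 0], 0],
    [[0.39, 0.71, 0], [0, 0, 0], 0],
    [[0.39, 0.71, 0], [0, 0, 0], 0],
    [[0.39, 0.71, 0], [0, 0, 0], 0],
    [[0.39, 0.71, 0], [0, 0, 0], 0]
  ]
}}

```text
time: 8.43
tool_pos: [0.5642, 0.2856, 0.1996]
orientation: [[-0.984, 0.177, -0.002], [0.177, 0.984, 0.001], [0.002, 0.0, -1.0]]
wrist_force: [0.6, -0.0, -1.6]
finger_gap: 0.452
grip_force: 61.1
```

Call:
{"api": "send_rows", "payload": {
  "targets": [
    [[0.39, 0.71, 0], [0, 0, 0], 0],
    [[0.39, 0.71, 0], [0, 0, 0], 0],
    [[0.39, 0.71, 0], [0, 0, 0], 0],
    [[0.39, 0.71, 0], [0, 0, 0], 0],
    [[0.43, 0.77, 0.01], [0, 0, 0], 0],
    [[0, 0, 0], [0, 0, 0], 0],
    [[0, 0, 0], [0, 0, 0], 0],
    [[0, 0, 0], [0, 0, 0], 0]
  ]
}}

```text
time: 9.1
tool_pos: [0.525, 0.4013, 0.1991]
orientation: [[-0.984, 0.176, -0.002], [0.176, 0.984, 0.0], [0.002, -0.0, -1.0]]
wrist_force: [0.8, -0.1, -1.9]
finger_gap: 0.451
grip_force: 61.0
```

```bash
python3 - <<'E'
from h import *
w=cam('wrist');save(w,'w3');s=cam('side')
C=cloud(s);i=C[...,2]; print(pin(s,'block_mid')[:2])
r=spotter.search_frame('block',s)[:2];print(r)
m=(s['depth']>0)&(abs(C[...,0]-.525)<.09)&(abs(C[...,1]-.4)<.05)&(i>.14)&(i<.23)
im=s['image'];b=np.hstack([w['image'],im]);b=cv2.resize(b,(800,300));cv2.imwrite('pics/c3.png',b[:,:,::-1])
plan((.5255,.4015,.15,79.8,3),(.5255,.4015,.1225,79.8,4))
E
```

```text
[(array([454.384, 243.012]), 0.88)]
[{'rect': [0.7514, 0.5233, 0.103, 0.1281], 'conf': 0.68}, {'rect': [0.7243, 0.5955, 0.0555, 0.0774], 'conf': 0.26}]
-> [0.5256 0.4014 0.15  ] 79.8: 2 x [[0.0, 0.01, 0.55],[-0.0, -0.01, -0.0]] + [[0.0, 0.0, 0.54],[-0.0, 0.0, -0.01]]
-> [0.5256 0.4014 0.1224] 79.8: 3 x [[0.0, 0.0, 0.23],[-0.0, 0.0, 0.0]] + [[0.0, 0.0, 0.23],[-0.0, 0.0, 0.0]]
```

View pics/c3.png

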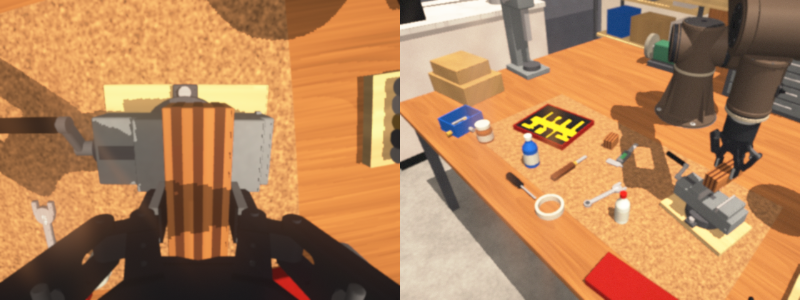

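The left half shows the block held level and square over the jaw gap at about (200,180), with the side view in the right half. Lower it now.

Call:
{"api": "send_rows", "payload": {
  "targets": [
    [[0, 0.01, 0.55], [0, 0, 0], 0],
    [[0, 0.01, 0.55], [0, 0, 0], 0],
    [[0, 0, 0.54], [0, 0, 0], 0],
    [[0, 0, 0.23], [0, 0, 0], 0],
    [[0, 0, 0.23], [0, 0, 0], 0],
    [[0, 0, 0.23], [0, 0, 0], 0],
    [[0, 0, 0.23], [0, 0, 0], 0],
    [[0, 0, 0], [0, 0, 0], 0],
    [[0, 0, 0], [0, 0, 0], 0]
  ]
}}

```text
time: 10.05
tool_pos: [0.5252, 0.4023, 0.1223]
orientation: [[-0.984, 0.177, -0.002], [0.177, 0.984, 0.0], [0.002, 0.0, -1.0]]
wrist_force: [-0.3, -0.1, -1.4]
finger_gap: 0.452
grip_force: 62.0
```

Call:
{"api": "send_rows", "payload": {
  "targets": [
    [[0, 0, 0], [0, 0, 0], 0.7],
    [[0, 0, 0], [0, 0, 0], 0.8],
    [[0, 0, 0], [0, 0, 0], 1],
    [[0, 0, 0], [0, 0, 0], 1],
    [[0, 0, -0.4], [0, 0, 0], 1],
    [[0, 0, -0.8], [0, 0, 0], 1],
    [[0, 0, -0.9], [0, 0, 0], 1],
    [[0, 0, -0.9], [0, 0, 0], 1],
    [[0, 0, -0.9], [0, 0, 0], 1],
    [[0, 0, -0.9], [0, 0, 0], 1],
    [[0, 0, -0.9], [0, 0, 0], 1],
    [[0, 0, 0], [0, 0, 0], 1],
    [[0, 0, 0], [0, 0, 0], 1]
  ]
}}

```text
time: 11.13
tool_pos: [0.5261, 0.4027, 0.296]
orientation: [[-0.984, 0.177, 0.001], [0.177, 0.984, 0.003], [-0.001, 0.003, -1.0]]
wrist_force: [-0.6, 0.8, -0.5]
finger_gap: 1.002
grip_force: 0.0
```

```bash
python3 - <<'E'
from h import *
print(manip.get_obs()['tool_pos'])
w=cam('wrist');C=cloud(w);H=C[...,2];v=w['depth']>0
for lo,hi,nm in((.132,.15,'block'),(.113,.125,'jaws')):
    b=v&(H>lo)&(H<hi)&(C[...,0]<.62)&(C[...,0]>.4)&(C[...,1]>.33)
    n,l,st,_=cv2.connectedComponentsWithStats(b.astype(np.uint8))
    for k in range(1,n):
        if st[k,4]>300:
            X=C[l==k]; print(nm,st[k],np.median(X[:,2]),cv2.minAreaRect(X[:,:2].astype(np.float32)*1000))
u=np.array([np.cos(np.radians(79.8)),np.sin(np.radians(79.8))]);vy=np.array([-u[1],u[0]])
O=np.array([.5253,.4021])-.0187*u; print('vise origin',O)
for src in ('w1',None):
    if src: w=dict(np.load('w1.npz'))
    else: w=cam('wrist')
    C=cloud(w);q=C[...,:2]-O;x=q@u;y=q@vy
    m=(w['depth']>0)&(x<-.145)&(x>-.205)&(abs(y)<.07)&(C[...,2]>.03)&(C[...,2]<.15)
    if m.sum(): print('handle n',m.sum(),'y',np.percentile(y[m],[2,50,98]),'z',np.percentile(C[...,2][m],[5,50,90,98]),'x',x[m].min(),x[m].max())
print('axis',O-.174*u)
E
```

```text
[0.52608564 0.40270626 0.29601861]
block [ 254  132   44  121 4956] 0.14001250536759552 ((525.1087646484375, 402.10955810546875), (40.115970611572266, 120.02154541015625), 79.82363891601562)
jaws [ 210  152   42   76 2969] 0.11786775356565082 ((516.814697265625, 356.2491455078125), (41.72589111328125, 79.77513885498047), 79.09603118896484)
jaws [ 300  152   42   76 2897] 0.11790167992159267 ((533.5625, 447.74359130859375), (40.76789093017578, 79.9204330444336), 79.69792938232422)
vise origin [0.52198852 0.38369554]
handle n 754 y [0.02596055 0.03566111 0.04238527] z [0.11024142 0.11607574 0.11774881 0.11839552] x -0.2049648758056453 -0.14509730337297463
handle n 909 y [0.02601029 0.03459204 0.04185177] z [0.11156267 0.11629018 0.11789906 0.11860511] x -0.20492365543517702 -0.14501520257959202
axis [0.49117577 0.21244551]
```

```bash
python3 -c "
from h import *
plan((.4563,.2105,.2,169.8,17),(.4563,.2105,.09,169.8,6))"
```

```text
-> [0.4564 0.2106 0.2001] 169.8: 16 x [[0.35, -0.27, 0.18],[0.0, -0.0, -0.88]] + [[0.36, -0.34, 0.23],[0.02, -0.0, -0.92]]
-> [0.4563 0.2106 0.09  ] 169.8: 5 x [[0.0, 0.0, 0.61],[0.0, -0.0, 0.0]] + [[0.0, 0.0, 0.62],[0.0, -0.0, 0.0]]
```

Call:
{"api": "send_rows", "payload": {
  "targets": [
    [[0.35, -0.27, 0.18], [0, 0, -0.88], 0.7],
    [[0.35, -0.27, 0.18], [0, 0, -0.88], 0.7],
    [[0.35, -0.27, 0.18], [0, 0, -0.88], 0.7],
    [[0.35, -0.27, 0.18], [0, 0, -0.88], 0.7],
    [[0.35, -0.27, 0.18], [0, 0, -0.88], 0.7],
    [[0.35, -0.27, 0.18], [0, 0, -0.88], 0.7],
    [[0.35, -0.27, 0.18], [0, 0, -0.88], 0.7],
    [[0.35, -0.27, 0.18], [0, 0, -0.88], 0.7],
    [[0.35, -0.27, 0.18], [0, 0, -0.88], 0.7],
    [[0.35, -0.27, 0.18], [0, 0, -0.88], 0.7],
    [[0.35, -0.27, 0.18], [0, 0, -0.88], 0.7],
    [[0.35, -0.27, 0.18], [0, 0, -0.88], 0.7],
    [[0.35, -0.27, 0.18], [0, 0, -0.88], 0.7],
    [[0.35, -0.27, 0.18], [0, 0, -0.88], 0.7],
    [[0.35, -0.27, 0.18], [0, 0, -0.88], 0.7],
    [[0.35, -0.27, 0.18], [0, 0, -0.88], 0.7],
    [[0.36, -0.34, 0.23], [0.02, 0, -0.92], 0.7],
    [[0, 0, 0], [0, 0, 0], 0.7],
    [[0, 0, 0], [0, 0, 0], 0.7]
  ]
}}

```text
time: 12.82
tool_pos: [0.4561, 0.2103, 0.1991]
orientation: [[-0.18, -0.984, -0.002], [-0.984, 0.18, -0.001], [0.001, 0.002, -1.0]]
wrist_force: [-0.3, 1.1, 0.2]
finger_gap: 0.699
grip_force: 0.0
```

```bash
python3 -c "
from h import *
print(manip.get_obs()['joint_pos'])
plan((.4563,.2105,.2,169.8,1),(.4563,.2105,.09,169.8,6))"
```

```text
[ 2.12905013e+01  1.81028830e+01  1.12481481e+02  1.31107375e-03
  4.95478434e+01 -1.48321981e+02]
-> [0.4564 0.2105 0.2   ] 169.8: + [[-0.01, -0.01, -0.03],[0.02, -0.01, -0.03]]
-> [0.4564 0.2105 0.0899] 169.8: 5 x [[0.0, 0.0, 0.61],[-0.0, -0.0, -0.0]] + [[0.0, 0.0, 0.62],[-0.0, -0.0, -0.0]]
```

Call:
{"api": "send_rows", "payload": {
  "grip_force": 50,
  "targets": [
    [[0, 0, 0.61], [0, 0, 0], 0.7],
    [[0, 0, 0.61], [0, 0, 0], 0.7],
    [[0, 0, 0.61], [0, 0, 0], 0.7],
    [[0, 0, 0.61], [0, 0, 0], 0.7],
    [[0, 0, 0.61], [0, 0, 0], 0.7],
    [[0, 0, 0.62], [0, 0, 0], 0.7],
    [[0, 0, 0], [0, 0, 0], 0.4],
    [[0, 0, 0], [0, 0, 0], 0.1],
    [[0, 0, 0], [0, 0, 0], 0],
    [[0, 0, 0], [0, 0, 0], 0],
    [[0, 0, 0], [0, 0, 0], 0],
    [[0, 0, 0], [0, 0, 0], 0]
  ]
}}

```text
time: 13.82
tool_pos: [0.4571, 0.2113, 0.0908]
orientation: [[-0.177, -0.984, 0.001], [-0.984, 0.177, 0.001], [-0.001, -0.001, -1.0]]
wrist_force: [-3.7, 4.2, 7.0]
finger_gap: 0.193
grip_force: 49.0
```

```bash
python3 - <<'E'
from h import *
o=manip.get_obs();P=np.array(o['tool_pos']);R=np.array(o['orientation']);print(P)
u=np.array([.177,.984,0]);vy=np.array([-.984,.177,0])
A=np.array([.4912,.2124,.08]);d=P-A
y=d@vy;z=d[2]+.0187;print('grip y,z rel',y,z,np.hypot(y,z),'a',np.degrees(np.arctan2(-y,z)))
# one turn in 20 rows from a0: shifts in tool axes
a0=np.degrees(np.arctan2(-y,z))
pos=lambda a:A+.044*np.cos(np.radians(a))*np.array([0,0,1])-.044*np.sin(np.radians(a))*vy
for k in range(20):
    s=R.T@(pos(a0+18*(k+1))-pos(a0+18*k))/.03;print(np.round(s,2).tolist(),end=' ')
E
```

```text
[0.45711847 0.2112747  0.09083808]
grip y,z rel 0.0333370450955621 0.029538081852399457 0.04454050802609453 a -48.45765131369717
[-0.0, -0.35, -0.29] [-0.0, -0.43, -0.17] [-0.0, -0.46, -0.03] [0.0, -0.44, 0.12] [0.0, -0.39, 0.25] [0.0, -0.29, 0.35] [0.0, -0.17, 0.43] [0.0, -0.03, 0.46] [0.0, 0.12, 0.44] [0.0, 0.25, 0.39] [0.0, 0.35, 0.29] [0.0, 0.43, 0.17] [0.0, 0.46, 0.03] [-0.0, 0.44, -0.12] [-0.0, 0.39, -0.25] [-0.0, 0.29, -0.35] [-0.0, 0.17, -0.43] [-0.0, 0.03, -0.46] [-0.0, -0.12, -0.44] [-0.0, -0.25, -0.39]
```

Call:
{"api": "send_rows", "payload": {
  "targets": [
    [[0, -0.35, -0.29], [0, 0, 0], 0],
    [[0, -0.43, -0.17], [0, 0, 0], 0],
    [[0, -0.46, -0.03], [0, 0, 0], 0],
    [[0, -0.44, 0.12], [0, 0, 0], 0],
    [[0, -0.39, 0.25], [0, 0, 0], 0],
    [[0, -0.29, 0.35], [0, 0, 0], 0],
    [[0, -0.17, 0.43], [0, 0, 0], 0],
    [[0, -0.03, 0.46], [0, 0, 0], 0],
    [[0, 0.12, 0.44], [0, 0, 0], 0],
    [[0, 0.25, 0.39], [0, 0, 0], 0],
    [[0, 0.35, 0.29], [0, 0, 0], 0],
    [[0, 0.43, 0.17], [0, 0, 0], 0],
    [[0, 0.46, 0.03], [0, 0, 0], 0],
    [[0, 0.44, -0.12], [0, 0, 0], 0],
    [[0, 0.39, -0.25], [0, 0, 0], 0],
    [[0, 0.29, -0.35], [0, 0, 0], 0],
    [[0, 0.17, -0.43], [0, 0, 0], 0],
    [[0, 0.03, -0.46], [0, 0, 0], 0],
    [[0, -0.12, -0.44], [0, 0, 0], 0],
    [[0, -0.25, -0.39], [0, 0, 0], 0]
  ]
}}

```text
time: 15.48
tool_pos: [0.456, 0.2113, 0.0898]
orientation: [[-0.177, -0.984, -0.001], [-0.984, 0.177, 0.0], [-0.0, 0.001, -1.0]]
wrist_force: [-2.9, 14.6, -2.7]
finger_gap: 0.193
grip_force: 49.8
```

Call:
{"api": "send_rows", "payload": {
  "targets": [
    [[0, -0.35, -0.29], [0, 0, 0], 0],
    [[0, -0.43, -0.17], [0, 0, 0], 0],
    [[0, -0.46, -0.03], [0, 0, 0], 0],
    [[0, -0.44, 0.12], [0, 0, 0], 0],
    [[0, -0.39, 0.25], [0, 0, 0], 0],
    [[0, -0.29, 0.35], [0, 0, 0], 0],
    [[0, -0.17, 0.43], [0, 0, 0], 0],
    [[0, -0.03, 0.46], [0, 0, 0], 0],
    [[0, 0.12, 0.44], [0, 0, 0], 0],
    [[0, 0.25, 0.39], [0, 0, 0], 0],
    [[0, 0.35, 0.29], [0, 0, 0], 0],
    [[0, 0.43, 0.17], [0, 0, 0], 0],
    [[0, 0.46, 0.03], [0, 0, 0], 0],
    [[0, 0.44, -0.12], [0, 0, 0], 0],
    [[0, 0.39, -0.25], [0, 0, 0], 0],
    [[0, 0.29, -0.35], [0, 0, 0], 0],
    [[0, 0.17, -0.43], [0, 0, 0], 0],
    [[0, 0.03, -0.46], [0, 0, 0], 0],
    [[0, -0.12, -0.44], [0, 0, 0], 0],
    [[0, -0.25, -0.39], [0, 0, 0], 0]
  ]
}}

```text
time: 17.15
tool_pos: [0.4559, 0.2113, 0.0897]
orientation: [[-0.177, -0.984, -0.001], [-0.984, 0.177, 0.0], [-0.0, 0.001, -1.0]]
wrist_force: [-2.8, 14.4, -2.2]
finger_gap: 0.195
grip_force: 50.1
```

Call:
{"api": "send_rows", "payload": {
  "targets": [
    [[0, -0.35, -0.29], [0, 0, 0], 0],
    [[0, -0.43, -0.17], [0, 0, 0], 0],
    [[0, -0.46, -0.03], [0, 0, 0], 0],
    [[0, -0.44, 0.12], [0, 0, 0], 0],
    [[0, -0.39, 0.25], [0, 0, 0], 0],
    [[0, -0.29, 0.35], [0, 0, 0], 0],
    [[0, -0.17, 0.43], [0, 0, 0], 0],
    [[0, -0.03, 0.46], [0, 0, 0], 0],
    [[0, 0.12, 0.44], [0, 0, 0], 0],
    [[0, 0.25, 0.39], [0, 0, 0], 0],
    [[0, 0.35, 0.29], [0, 0, 0], 0],
    [[0, 0.43, 0.17], [0, 0, 0], 0],
    [[0, 0.46, 0.03], [0, 0, 0], 0],
    [[0, 0.44, -0.12], [0, 0, 0], 0],
    [[0, 0.39, -0.25], [0, 0, 0], 0],
    [[0, 0.29, -0.35], [0, 0, 0], 0],
    [[0, 0.17, -0.43], [0, 0, 0], 0],
    [[0, 0.03, -0.46], [0, 0, 0], 0],
    [[0, -0.12, -0.44], [0, 0, 0], 0],
    [[0, -0.25, -0.39], [0, 0, 0], 0]
  ]
}}

```text
time: 18.82
tool_pos: [0.4559, 0.2113, 0.0897]
orientation: [[-0.177, -0.984, -0.001], [-0.984, 0.177, 0.0], [0.0, 0.001, -1.0]]
wrist_force: [-1.8, 14.5, -2.7]
finger_gap: 0.19
grip_force: 50.3
```

```bash
python3 - <<'E'
from h import *
print(manip.get_obs()['tool_pos'])
p=cam('top');C=cloud(p);H=C[...,2];v=p['depth']>0
b=v&(H>.112)&(H<.125)&(C[...,1]>.3)&(C[...,1]<.5)&(C[...,0]<.62)&(C[...,0]>.4)
b2=v&(H>.13)&(H<.15)&(C[...,1]>.36)&(C[...,1]<.46)&(C[...,0]<.62)&(C[...,0]>.4)
for b in(b,b2):
    n,l,st,_=cv2.connectedComponentsWithStats(b.astype(np.uint8))
    for k in range(1,n):
        if st[k,4]>60: X=C[l==k];print(st[k],cv2.minAreaRect(X[:,:2].astype(np.float32)*1000))
E
```

```text
[0.45590469 0.21131292 0.08965566]
[102 218  19  32 345] ((534.3735961914062, 451.7005615234375), (32.99306869506836, 79.24272918701172), 81.48408508300781)
[117 211  23  23 337] ((556.5872192382812, 402.05145263671875), (41.58102798461914, 58.244728088378906), 79.0635986328125)
```

Call:
{"api": "send_rows", "payload": {
  "targets": [
    [[0, -0.35, -0.29], [0, 0, 0], 0],
    [[0, -0.43, -0.17], [0, 0, 0], 0],
    [[0, -0.46, -0.03], [0, 0, 0], 0],
    [[0, -0.44, 0.12], [0, 0, 0], 0],
    [[0, -0.39, 0.25], [0, 0, 0], 0],
    [[0, -0.29, 0.35], [0, 0, 0], 0],
    [[0, -0.17, 0.43], [0, 0, 0], 0],
    [[0, -0.03, 0.46], [0, 0, 0], 0],
    [[0, 0.12, 0.44], [0, 0, 0], 0],
    [[0, 0.25, 0.39], [0, 0, 0], 0],
    [[0, 0.35, 0.29], [0, 0, 0], 0],
    [[0, 0.43, 0.17], [0, 0, 0], 0],
    [[0, 0.46, 0.03], [0, 0, 0], 0],
    [[0, 0.44, -0.12], [0, 0, 0], 0],
    [[0, 0.39, -0.25], [0, 0, 0], 0],
    [[0, 0.29, -0.35], [0, 0, 0], 0],
    [[0, 0.17, -0.43], [0, 0, 0], 0],
    [[0, 0.03, -0.46], [0, 0, 0], 0],
    [[0, 0, 0], [0, 0, 0], 0]
  ]
}}

```text
time: 20.45
tool_pos: [0.4467, 0.2132, 0.0659]
orientation: [[-0.176, -0.984, 0.002], [-0.984, 0.176, 0.001], [-0.001, -0.002, -1.0]]
wrist_force: [0.5, 5.3, 1.2]
finger_gap: 0.19
grip_force: 50.9
```

Call:
{"api": "send_rows", "payload": {
  "targets": [
    [[0, 0, 0], [0, 0, 0], 0.4],
    [[0, 0, 0], [0, 0, 0], 0.7],
    [[0, 0, 0], [0, 0, 0], 0.7],
    [[0, 0, 0], [0, 0, 0], 0.7],
    [[0, 0, -0.9], [0, 0, 0], 0.7],
    [[0, 0, -0.9], [0, 0, 0], 0.7],
    [[0, 0, -0.9], [0, 0, 0], 0.7],
    [[0, 0, -0.9], [0, 0, 0], 0.7],
    [[0, 0, -0.9], [0, 0, 0], 0.7],
    [[0, 0, -0.9], [0, 0, 0], 1],
    [[0, 0, -0.5], [0, 0, 0], 1],
    [[0, 0, 0], [0, 0, 0], 1]
  ]
}}

```text
time: 21.45
tool_pos: [0.4473, 0.2133, 0.2447]
orientation: [[-0.177, -0.984, 0.004], [-0.984, 0.177, 0.001], [-0.002, -0.004, -1.0]]
wrist_force: [0.7, 0.6, 0.4]
finger_gap: 1.0
grip_force: 0.0
```

```bash
python3 -c "
from h import *
print(manip.get_obs()['joint_pos'])
plan((.61,.06,.26,78,18))"
```

```text
[ 2.20000328e+01  1.41418480e+01  1.10566774e+02 -1.09776665e-02
  5.50464694e+01 -1.47812293e+02]
-> [0.6098 0.0599 0.2601] 78: 17 x [[-0.08, -0.45, -0.03],[-0.0, 0.0, 0.85]] + [[-0.15, -0.48, 0.01],[0.02, 0.04, 0.85]]
```

```bash
python3 -c "
from h import *
plan((.52,-.1,.28,100,10),(.58,-.32,.28,100.8,10))"
```

```text
-> [ 0.5199 -0.1001  0.2799] 100: 9 x [[0.66, -0.93, -0.12],[-0.0, 0.0, 1.16]] + [[0.67, -0.93, -0.1],[0.0, 0.04, 1.2]]
-> [ 0.5801 -0.32    0.2801] 100.8: 9 x [[-0.07, -0.76, -0.0],[0.0, 0.0, -0.01]] + [[-0.04, -0.73, -0.01],[0.0, 0.0, -0.05]]
```

```bash
python3 -c "
from h import *
plan((.52,-.1,.28,101,12),(.58,-.32,.28,101,8))"
```

```text
-> [ 0.52   -0.1001  0.2799] 101: 11 x [[0.55, -0.78, -0.1],[-0.0, 0.0, 0.96]] + [[0.52, -0.73, -0.08],[0.0, 0.04, 0.91]]
-> [ 0.5799 -0.3201  0.2801] 101: 7 x [[-0.07, -0.95, -0.0],[0.0, 0.0, -0.0]] + [[-0.07, -0.93, -0.01],[0.0, 0.0, -0.0]]
```

Call:
{"api": "send_rows", "payload": {
  "targets": [
    [[0.55, -0.78, -0.1], [0, 0, 0.96], 1],
    [[0.55, -0.78, -0.1], [0, 0, 0.96], 1],
    [[0.55, -0.78, -0.1], [0, 0, 0.96], 1],
    [[0.55, -0.78, -0.1], [0, 0, 0.96], 1],
    [[0.55, -0.78, -0.1], [0, 0, 0.96], 1],
    [[0.55, -0.78, -0.1], [0, 0, 0.96], 1],
    [[0.55, -0.78, -0.1], [0, 0, 0.96], 1],
    [[0.55, -0.78, -0.1], [0, 0, 0.96], 1],
    [[0.55, -0.78, -0.1], [0, 0, 0.96], 1],
    [[0.55, -0.78, -0.1], [0, 0, 0.96], 1],
    [[0.55, -0.78, -0.1], [0, 0, 0.96], 1],
    [[0.52, -0.73, -0.08], [0, 0, 0.91], 1],
    [[-0.07, -0.95, 0], [0, 0, 0], 1],
    [[-0.07, -0.95, 0], [0, 0, 0], 1],
    [[-0.07, -0.95, 0], [0, 0, 0], 1],
    [[-0.07, -0.95, 0], [0, 0, 0], 1],
    [[-0.07, -0.95, 0], [0, 0, 0], 1],
    [[-0.07, -0.95, 0], [0, 0, 0], 1],
    [[-0.07, -0.95, 0], [0, 0, 0], 1],
    [[-0.07, -0.93, 0], [0, 0, 0], 1]
  ]
}}

```text
time: 23.12
tool_pos: [0.5783, -0.3219, 0.2755]
orientation: [[-0.982, -0.191, -0.002], [-0.191, 0.982, 0.001], [0.002, 0.001, -1.0]]
wrist_force: [-0.2, 0.7, 0.1]
finger_gap: 1.0
grip_force: 0.0
```

```bash
python3 - <<'E'
from h import *
for _ in range(2): w=cam('wrist')
save(w,'w4');np.savez('w4.npz',**{k:w[k] for k in('image','depth','mtx','dist_coeffs','R','P')})
o=manip.get_obs();print(o['tool_pos'],np.abs(o['joint_velocities']).max())
C=cloud(w)
for k in 'tray mallet_pocket scraper_pocket spanner_pocket caliper_pocket'.split():
    for a,c in pin(w,k)[:1]:
        i=np.clip(a.astype(int),0,[559,419]); print(k,a.round(),round(c,2),onz(w,[a],.006).round(4),C[i[1],i[0]].round(3))
H=C[...,2];b=(w['depth']>.25)&(H>.012)&(H<.03)&(C[...,1]<-.15)
n,l,st,_=cv2.connectedComponentsWithStats(b.astype(np.uint8));k=1+st[1:,4].argmax();X=C[l==k]
r=cv2.minAreaRect(X[:,:2].astype(np.float32)*1000);print('tray',st[k],r)
E
```

```text
[ 0.57875809 -0.32421224  0.27519086] 3.781512980217985
tray [281. 140.] 0.6 [[ 0.5317 -0.3302  0.006 ]] [ 0.531 -0.331  0.006]
mallet_pocket [348. 141.] 0.6 [[ 0.5169 -0.2461  0.006 ]] [ 0.517 -0.247  0.006]
scraper_pocket [303. 141.] 0.83 [[ 0.5282 -0.303   0.006 ]] [ 0.528 -0.304  0.006]
spanner_pocket [265. 144.] 0.92 [[ 0.5405 -0.35    0.006 ]] [ 0.54  -0.351  0.006]
caliper_pocket [218. 142.] 0.85 [[ 0.5494 -0.4093  0.006 ]] [ 0.55  -0.41   0.005]
tray [  161    33   235   190 24186] ((524.1088256835938, -335.48175048828125), (226.69444274902344, 269.437744140625), 10.965103149414062)
```

View pics/w4.png

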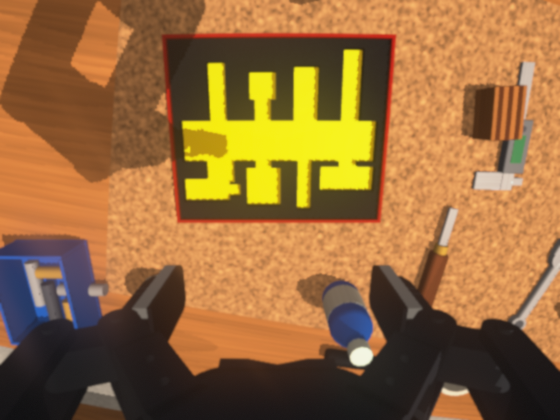

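The tray view shows the pockets left to right as caliper, spanner, scraper, mallet, with the channel at row 140. The caliper now lies right beside the offcut at (510,130), so it looks to have been knocked.

```bash
python3 - <<'E'
from h import *
w=dict(np.load('w4.npz'))
O=np.array([.5329,-.3338]);f=np.radians(10.96);X=np.array([np.cos(f),np.sin(f)]);Y=np.array([-X[1],X[0]])
c=w['P'][:2]-O;print('cam in tray',c@X,c@Y,w['P'][2])
im=w['image'].astype(int)
g=lambda P:proj(w,P)
for xs in (-.095,-.085,-.06,-.045,.04,.05,.06,.07):
  for z in (.006,.018):
    ys=np.arange(-.125,.125,.0005)
    P=np.array([[*(O+X*xs+Y*y),z] for y in ys]);q=g(P).astype(np.float32)
    v=cv2.remap(w['image'],q[:,0].reshape(1,-1),q[:,1].reshape(1,-1),cv2.INTER_LINEAR)[0].astype(int)
    m=(v[:,0]>120)&(v[:,1]>110);e=np.flatnonzero(np.diff(m.astype(int)))
    print(xs,z,[ (round(ys[a]*1e3,1),round(ys[b]*1e3,1)) for a,b in zip(e[::2],e[1::2])])
# along x, for pocket ends
for y in (-.08,-.02,.028,.085,0.0):
  for z in (.006,.018):
    xs=np.arange(-.115,.1,.0005);P=np.array([[*(O+X*x+Y*y),z] for x in xs]);q=g(P).astype(np.float32)
    v=cv2.remap(w['image'],q[:,0].reshape(1,-1),q[:,1].reshape(1,-1),cv2.INTER_LINEAR)[0].astype(int)
    m=(v[:,0]>120)&(v[:,1]>110);e=np.flatnonzero(np.diff(m.astype(int)));print('y',y,z,(xs[e]*1e3).round(1))
E
```

```text
cam in tray -0.02396594170217729 -0.0018128109683086576 0.41813610525582173
-0.095 0.006 [(np.float64(77.0), np.float64(99.5))]
-0.095 0.018 [(np.float64(74.5), np.float64(96.5))]
-0.085 0.006 [(np.float64(-87.5), np.float64(-66.0)), (np.float64(17.0), np.float64(47.5)), (np.float64(76.5), np.float64(99.5))]
-0.085 0.018 [(np.float64(-85.0), np.float64(-64.0)), (np.float64(17.0), np.float64(45.5)), (np.float64(74.5), np.float64(96.5))]
-0.06 0.006 [(np.float64(-87.5), np.float64(-66.5)), (np.float64(-38.0), np.float64(-4.0)), (np.float64(17.0), np.float64(48.0)), (np.float64(76.5), np.float64(99.5))]
-0.06 0.018 [(np.float64(-85.0), np.float64(-64.5)), (np.float64(-37.0), np.float64(-4.0)), (np.float64(16.5), np.float64(46.5)), (np.float64(74.5), np.float64(96.5))]
-0.045 0.006 [(np.float64(-87.5), np.float64(-66.0)), (np.float64(-32.0), np.float64(-10.5)), (np.float64(17.0), np.float64(47.5)), (np.float64(76.5), np.float64(99.5))]
-0.045 0.018 [(np.float64(-85.0), np.float64(-64.0)), (np.float64(-31.0), np.float64(-10.0)), (np.float64(16.5), np.float64(46.5)), (np.float64(74.5), np.
[... 798 characters left out ...]
loat64(53.0))]
0.06 0.018 [(np.float64(-122.0), np.float64(-50.0)), (np.float64(-43.0), np.float64(2.0)), (np.float64(22.0), np.float64(40.5)), (np.float64(51.5), np.float64(118.5))]
0.07 0.006 [(np.float64(-52.5), np.float64(-44.0)), (np.float64(2.0), np.float64(22.5))]
0.07 0.018 [(np.float64(-122.0), np.float64(-64.0)), (np.float64(-43.0), np.float64(2.0)), (np.float64(22.0), np.float64(40.5))]
y -0.08 0.006 [-94.   77.5]
y -0.08 0.018 [-92.   74.5]
y -0.02 0.006 [-83.  84.]
y -0.02 0.018 [-81.   80.5]
y 0.028 0.006 [-89.   88.5]
y 0.028 0.018 [-87.   85.5]
y 0.085 0.006 [-109.   64.]
y 0.085 0.018 [-106.5   61.5]
y 0.0 0.006 [-26.5  26.   34.5  83. ]
y 0.0 0.018 [-26.5  24.5  32.5  80. ]
```

```bash
python3 -c "
from h import *
plan((.61,-.02,.26,93,13))"
```

```text
-> [ 0.6099 -0.0201  0.2601] 93: 12 x [[-0.18, 0.75, 0.04],[0.0, -0.0, 0.1]] + [[-0.18, 0.77, 0.08],[0.01, -0.01, 0.14]]
```

Call:
{"api": "send_rows", "payload": {
  "targets": [
    [[-0.18, 0.75, 0.04], [0, 0, 0.1], 1],
    [[-0.18, 0.75, 0.04], [0, 0, 0.1], 1],
    [[-0.18, 0.75, 0.04], [0, 0, 0.1], 1],
    [[-0.18, 0.75, 0.04], [0, 0, 0.1], 1],
    [[-0.18, 0.75, 0.04], [0, 0, 0.1], 1],
    [[-0.18, 0.75, 0.04], [0, 0, 0.1], 1],
    [[-0.18, 0.75, 0.04], [0, 0, 0.1], 1],
    [[-0.18, 0.75, 0.04], [0, 0, 0.1], 1],
    [[-0.18, 0.75, 0.04], [0, 0, 0.1], 1],
    [[-0.18, 0.75, 0.04], [0, 0, 0.1], 1],
    [[-0.18, 0.75, 0.04], [0, 0, 0.1], 1],
    [[-0.18, 0.75, 0.04], [0, 0, 0.1], 1],
    [[-0.18, 0.77, 0.08], [0, 0, 0.14], 1],
    [[0, 0, 0], [0, 0, 0], 1],
    [[0, 0, 0], [0, 0, 0], 1],
    [[0, 0, 0], [0, 0, 0], 1]
  ]
}}

```text
time: 24.8
tool_pos: [0.6101, -0.0208, 0.2607]
orientation: [[-0.999, -0.053, 0.0], [-0.053, 0.999, -0.0], [0.0, -0.0, -1.0]]
wrist_force: [0.1, -0.2, -0.5]
finger_gap: 1.004
grip_force: 0.0
```

```bash
python3 - <<'E'
from h import *
w=cam('wrist');save(w,'w5');np.savez('w5.npz',**{k:w[k] for k in('image','depth','mtx','dist_coeffs','R','P')})
C,l=blobs(w)
for k in 'spanner scraper caliper'.split():
    for a,c in pin(w,k)[:1]:
        i=np.clip(a.astype(int),0,[559,419]); print(k,a.round(),round(c,2),C[i[1],i[0]].round(3))
plan((.61,-.02,.26,93,1))
E
```

```text
blob [    0     0   151   197 23215] zmax [0.017 0.022] [ 520.5 -301.7] [221.7 202.9] 10.8
blob [ 209    0   53   67 2491] zmax [0.04  0.042] [446.1 -73.2] [63.  40.7] 15.4
blob [ 244    0   57  124 3029] zmax [0.013 0.016] [473.8 -39.7] [131.7  66.9] 10.2
blob [ 494   53   66  131 5252] zmax [0.02  0.055] [515.5 316.2] [ 97.7 140.1] 79.8
blob [ 219  148   21  128 1954] zmax [0.019 0.021] [659.  -80.5] [169.4  24.3] 2.2
blob [ 343  167   58  114 1723] zmax [0.01  0.011] [668.3 101. ] [ 37.5 158.1] 77.6
blob [ 421  239   50   47 1094] zmax [0.043 0.068] [694.4 195.3] [21.4 44.7] 52.1
blob [ 109  245   54   36 1053] zmax [0.04  0.067] [ 721.2 -192. ] [54.3 20.2] 64.4
blob [ 266  301   63   59 1737] zmax [0.022 0.025] [828.8  19.6] [88.1 89.5] 10.3
blob [170 321  86  20 719] zmax [0.017 0.025] [ 837.5 -101.6] [ 22.1 121.8] 0.5
blob [ 517  322   43   48 1012] zmax [0.029 0.031] [847. 398.] [73.  70.2] 5.3
spanner [366. 226.] 0.56 [0.666 0.098 0.01 ]
scraper [228. 210.] 0.71 [ 0.651 -0.08   0.021]
caliper [277.  56.] 0.93 [ 0.467 -0.028  0.016]
-> [ 0.6099 -0.02    0.2601] 93: + [[0.01, 0.06, 0.02],[-0.0, 0.0, -0.01]]
```

View pics/w5.png

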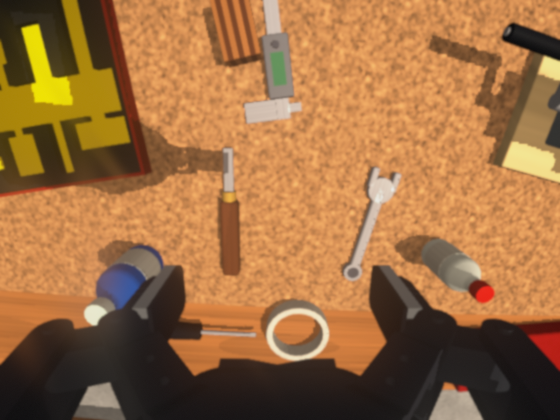

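```bash
python3 -c "
from h import *
plan((.659,-.0805,.08,92.2,8),(.659,-.0805,.003,92.2,6))"
```

```text
-> [ 0.6591 -0.0805  0.0799] 92.2: 7 x [[-0.19, -0.25, 0.75],[-0.0, 0.0, 0.01]] + [[-0.2, -0.28, 0.78],[-0.0, 0.0, 0.05]]
-> [ 0.6591 -0.0805  0.0031] 92.2: 5 x [[0.0, 0.0, 0.43],[-0.0, 0.0, -0.0]] + [[0.0, 0.0, 0.41],[-0.0, 0.0, -0.0]]
```

Call:
{"api": "send_rows", "payload": {
  "grip_force": 70,
  "targets": [
    [[-0.19, -0.25, 0.75], [0, 0, 0.01], 0.8],
    [[-0.19, -0.25, 0.75], [0, 0, 0.01], 0.8],
    [[-0.19, -0.25, 0.75], [0, 0, 0.01], 0.8],
    [[-0.19, -0.25, 0.75], [0, 0, 0.01], 0.8],
    [[-0.19, -0.25, 0.75], [0, 0, 0.01], 0.8],
    [[-0.19, -0.25, 0.75], [0, 0, 0.01], 0.8],
    [[-0.19, -0.25, 0.75], [0, 0, 0.01], 0.8],
    [[-0.2, -0.28, 0.78], [0, 0, 0.05], 0.8],
    [[0, 0, 0.43], [0, 0, 0], 0.8],
    [[0, 0, 0.43], [0, 0, 0], 0.8],
    [[0, 0, 0.43], [0, 0, 0], 0.8],
    [[0, 0, 0.43], [0, 0, 0], 0.8],
    [[0, 0, 0.43], [0, 0, 0], 0.8],
    [[0, 0, 0.41], [0, 0, 0], 0.8],
    [[0, 0, 0], [0, 0, 0], 0],
    [[0, 0, 0], [0, 0, 0], 0],
    [[0, 0, 0], [0, 0, 0], 0],
    [[0, 0, 0], [0, 0, 0], 0],
    [[0, 0, 0], [0, 0, 0], 0],
    [[0, 0, 0], [0, 0, 0], 0]
  ]
}}

```text
time: 26.67
tool_pos: [0.6599, -0.0798, 0.0039]
orientation: [[-0.999, -0.039, 0.002], [-0.039, 0.999, -0.0], [-0.002, -0.0, -1.0]]
wrist_force: [-1.1, -0.7, 6.4]
finger_gap: 0.264
grip_force: 69.6
```

```bash
python3 -c "
from h import *
print(manip.get_obs()['joint_pos'])
plan((.659,-.0805,.17,92.2,7),(.6,-.2,.19,0,16),(.5262,-.3032,.17,-79,14),(.5262,-.3032,.05,-79,6))"
```

```text
[-9.50628075e+00  4.40815178e+01  9.79420698e+01 -8.39699594e-03
  3.78867870e+01 -1.01741138e+02]
-> [ 0.6591 -0.0804  0.1701] 92.2: 6 x [[0.0, -0.0, -0.79],[-0.0, 0.0, 0.0]] + [[0.02, -0.02, -0.8],[-0.0, 0.01, 0.01]]
-> [ 0.6  -0.2   0.19] 0: 15 x [[-0.08, -0.3, -0.04],[0.0, 0.0, 0.96]] + [[-0.07, -0.31, -0.06],[0.0, 0.0, 0.96]]
-> [ 0.5262 -0.3033  0.1699] -79: 13 x [[-0.33, 0.01, 0.05],[0.0, -0.0, 0.94]] + [[-0.33, -0.05, 0.02],[0.0, -0.0, 0.95]]
-> [ 0.5262 -0.303   0.0499] -79: 5 x [[-0.0, -0.0, 0.67],[0.0, -0.0, 0.0]] + [[-0.0, -0.01, 0.65],[0.0, -0.0, 0.0]]
```

Call:
{"api": "send_rows", "payload": {
  "targets": [
    [[0, 0, -0.79], [0, 0, 0], 0],
    [[0, 0, -0.79], [0, 0, 0], 0],
    [[0, 0, -0.79], [0, 0, 0], 0],
    [[0, 0, -0.79], [0, 0, 0], 0],
    [[0, 0, -0.79], [0, 0, 0], 0],
    [[0, 0, -0.79], [0, 0, 0], 0],
    [[0.02, -0.02, -0.8], [0, 0, 0.01], 0]
  ]
}}

```text
time: 27.25
tool_pos: [0.6585, -0.0802, 0.1707]
orientation: [[-0.999, -0.038, 0.0], [-0.038, 0.999, -0.0], [-0.0, -0.0, -1.0]]
wrist_force: [1.5, 0.3, -0.9]
finger_gap: 0.264
grip_force: 68.9
```

Call:
{"api": "send_rows", "payload": {
  "targets": [
    [[-0.08, -0.3, -0.04], [0, 0, 0.96], 0],
    [[-0.08, -0.3, -0.04], [0, 0, 0.96], 0],
    [[-0.08, -0.3, -0.04], [0, 0, 0.96], 0],
    [[-0.08, -0.3, -0.04], [0, 0, 0.96], 0],
    [[-0.08, -0.3, -0.04], [0, 0, 0.96], 0],
    [[-0.08, -0.3, -0.04], [0, 0, 0.96], 0],
    [[-0.08, -0.3, -0.04], [0, 0, 0.96], 0],
    [[-0.08, -0.3, -0.04], [0, 0, 0.96], 0],
    [[-0.08, -0.3, -0.04], [0, 0, 0.96], 0],
    [[-0.08, -0.3, -0.04], [0, 0, 0.96], 0],
    [[-0.08, -0.3, -0.04], [0, 0, 0.96], 0],
    [[-0.08, -0.3, -0.04], [0, 0, 0.96], 0],
    [[-0.08, -0.3, -0.04], [0, 0, 0.96], 0],
    [[-0.08, -0.3, -0.04], [0, 0, 0.96], 0],
    [[-0.08, -0.3, -0.04], [0, 0, 0.96], 0],
    [[-0.07, -0.31, -0.06], [0, 0, 0.96], 0]
  ]
}}

```text
time: 28.58
tool_pos: [0.5992, -0.2003, 0.1892]
orientation: [[0.005, 1.0, 0.0], [1.0, -0.005, -0.0], [-0.0, 0.0, -1.0]]
wrist_force: [-0.0, 0.7, -0.6]
finger_gap: 0.262
grip_force: 68.9
```

Call:
{"api": "send_rows", "payload": {
  "targets": [
    [[-0.33, 0.01, 0.05], [0, 0, 0.94], 0],
    [[-0.33, 0.01, 0.05], [0, 0, 0.94], 0],
    [[-0.33, 0.01, 0.05], [0, 0, 0.94], 0],
    [[-0.33, 0.01, 0.05], [0, 0, 0.94], 0],
    [[-0.33, 0.01, 0.05], [0, 0, 0.94], 0],
    [[-0.33, 0.01, 0.05], [0, 0, 0.94], 0],
    [[-0.33, 0.01, 0.05], [0, 0, 0.94], 0],
    [[-0.33, 0.01, 0.05], [0, 0, 0.94], 0],
    [[-0.33, 0.01, 0.05], [0, 0, 0.94], 0],
    [[-0.33, 0.01, 0.05], [0, 0, 0.94], 0],
    [[-0.33, 0.01, 0.05], [0, 0, 0.94], 0],
    [[-0.33, 0.01, 0.05], [0, 0, 0.94], 0],
    [[-0.33, 0.01, 0.05], [0, 0, 0.94], 0],
    [[-0.33, -0.05, 0.02], [0, 0, 0.95], 0],
    [[0, 0, 0], [0, 0, 0], 0],
    [[0, 0, 0], [0, 0, 0], 0]
  ]
}}

```text
time: 29.92
tool_pos: [0.5258, -0.3034, 0.1692]
orientation: [[0.981, 0.193, 0.0], [0.193, -0.981, -0.0], [0.0, 0.0, -1.0]]
wrist_force: [-0.4, 0.8, -2.0]
finger_gap: 0.26
grip_force: 68.9
```

```bash
python3 - <<'E'
from h import *
w=cam('wrist');save(w,'w6')
plan((.5258,-.3033,.17,-79,1),(.5258,-.3033,.04,-79,6),(.5258,-.3033,.0105,-79,5))
E
```

```text
-> [ 0.5256 -0.3032  0.1699] -79: + [[-0.02, -0.01, -0.02],[0.01, -0.01, 0.03]]
-> [ 0.5259 -0.3034  0.04  ] -79: 5 x [[0.0, 0.0, 0.72],[-0.0, 0.0, 0.0]] + [[0.01, 0.01, 0.73],[-0.0, 0.0, 0.0]]
-> [ 0.5259 -0.3034  0.0106] -79: 4 x [[-0.0, -0.0, 0.2],[-0.0, 0.0, 0.0]] + [[-0.0, -0.0, 0.18],[-0.0, 0.0, 0.0]]
```

View pics/w6.png

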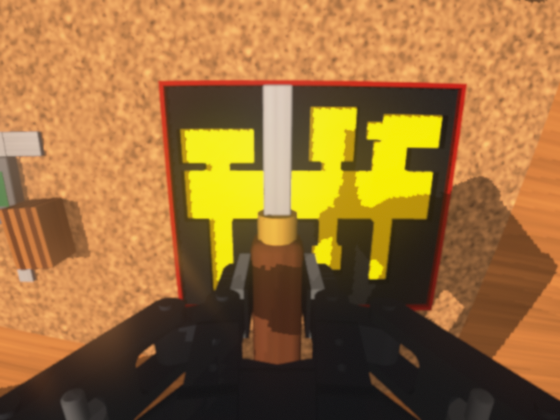

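The scraper is held straight above its pocket, with the blade at (277,150). Lower it.

Call:
{"api": "send_rows", "payload": {
  "targets": [
    [[0, 0, 0.72], [0, 0, 0], 0],
    [[0, 0, 0.72], [0, 0, 0], 0],
    [[0, 0, 0.72], [0, 0, 0], 0],
    [[0, 0, 0.72], [0, 0, 0], 0],
    [[0, 0, 0.72], [0, 0, 0], 0],
    [[0, 0, 0.7], [0, 0, 0], 0],
    [[0, 0, 0], [0, 0, 0], 0],
    [[0, 0, 0.2], [0, 0, 0], 0],
    [[0, 0, 0.2], [0, 0, 0], 0],
    [[0, 0, 0.2], [0, 0, 0], 0],
    [[0, 0, 0.2], [0, 0, 0], 0],
    [[0, 0, 0.17], [0, 0, 0], 0],
    [[0, 0, 0], [0, 0, 0], 0],
    [[0, 0, 0], [0, 0, 0], 0]
  ]
}}

```text
time: 31.13
tool_pos: [0.5258, -0.3033, 0.0107]
orientation: [[0.982, 0.191, -0.0], [0.191, -0.982, 0.0], [-0.0, -0.0, -1.0]]
wrist_force: [-0.0, 0.5, -1.1]
finger_gap: 0.264
grip_force: 68.9
```

Call:
{"api": "send_rows", "payload": {
  "targets": [
    [[0, 0, 0], [0, 0, 0], 0.4],
    [[0, 0, 0], [0, 0, 0], 0.45],
    [[0, 0, 0], [0, 0, 0], 0.45],
    [[0, 0, -0.3], [0, 0, 0], 0.45],
    [[0, 0, -0.9], [0, 0, 0], 0.45],
    [[0, 0, -0.9], [0, 0, 0], 0.45],
    [[0, 0, -0.9], [0, 0, 0], 0.6],
    [[0, 0, -0.9], [0, 0, 0], 0.8],
    [[0, 0, -0.9], [0, 0, 0], 0.8],
    [[0, 0, -0.9], [0, 0, 0], 0.8],
    [[0, 0, 0], [0, 0, 0], 0.8],
    [[0, 0, 0], [0, 0, 0], 0.8]
  ]
}}

```text
time: 32.13
tool_pos: [0.5266, -0.3038, 0.1841]
orientation: [[0.982, 0.191, 0.003], [0.191, -0.982, -0.002], [0.003, 0.003, -1.0]]
wrist_force: [0.1, 0.4, -0.3]
finger_gap: 0.8
grip_force: 0.0
```

```bash
cat >> h.py <<'E'
TX=np.array([.9818,.1901]);TO=np.array([.5329,-.3338]);TY=np.array([-TX[1],TX[0]])
def intray(w,y0,zlo,zhi,xr=(-.1,.1),hw=.02):
    C=cloud(w);q=C[...,:2]-TO;x=q@TX;y=q@TY
    m=(w['depth']>.2)&(abs(y-y0)<hw)&(x>xr[0])&(x<xr[1])&(C[...,2]>zlo)&(C[...,2]<zhi)
    X=np.c_[x[m],y[m]].astype(np.float32)*1000; z=C[...,2][m]
    return cv2.minAreaRect(X),m.sum(),np.percentile(z,[5,50,95]).round(4)
E
python3 - <<'E'
from h import *
w=cam('wrist')
print(intray(w,.0313,.021,.05)); print(intray(w,.0313,.021,.05,(-.1,-.03)))
print(intray(w,.0313,.021,.05,(-.03,.03)))
plan((.6,-.2,.19,0,14),(.65,.06,.22,77.5,14),(.668,.1015,.08,77.8,6))
E
```

```text
(((-18.69751739501953, 31.17082977294922), (23.816326141357422, 130.0738983154297), 89.36785888671875), np.int64(2428), array([0.0225, 0.0256, 0.027 ]))
(((-56.8842887878418, 31.592025756835938), (23.811397552490234, 53.69978332519531), 89.35247039794922), np.int64(1083), array([0.023 , 0.0258, 0.027 ]))
(((0.017612457275390625, 31.722810745239258), (59.88896179199219, 23.402074813842773), 0.47993022203445435), np.int64(1330), array([0.0222, 0.0255, 0.027 ]))
-> [ 0.6001 -0.2     0.1901] 0: 13 x [[0.33, -0.04, -0.02],[0.0, -0.0, -0.94]] + [[0.27, -0.05, 0.01],[0.01, 0.01, -0.95]]
-> [0.6501 0.06   0.2199] 77.5: 13 x [[0.47, 0.5, -0.07],[0.0, -0.0, -0.92]] + [[0.46, 0.43, -0.08],[0.0, 0.0, -0.95]]
-> [0.6681 0.1016 0.0801] 77.8: 5 x [[-0.05, 0.25, 0.78],[0.0, 0.0, -0.01]] + [[-0.04, 0.23, 0.76],[0.0, 0.0, -0.0]]
```

Call:
{"api": "send_rows", "payload": {
  "targets": [
    [[0.33, -0.04, -0.02], [0, 0, -0.94], 0.8],
    [[0.33, -0.04, -0.02], [0, 0, -0.94], 0.8],
    [[0.33, -0.04, -0.02], [0, 0, -0.94], 0.8],
    [[0.33, -0.04, -0.02], [0, 0, -0.94], 0.8],
    [[0.33, -0.04, -0.02], [0, 0, -0.94], 0.8],
    [[0.33, -0.04, -0.02], [0, 0, -0.94], 0.8],
    [[0.33, -0.04, -0.02], [0, 0, -0.94], 0.8],
    [[0.33, -0.04, -0.02], [0, 0, -0.94], 0.8],
    [[0.33, -0.04, -0.02], [0, 0, -0.94], 0.8],
    [[0.33, -0.04, -0.02], [0, 0, -0.94], 0.8],
    [[0.33, -0.04, -0.02], [0, 0, -0.94], 0.8],
    [[0.33, -0.04, -0.02], [0, 0, -0.94], 0.8],
    [[0.33, -0.04, -0.02], [0, 0, -0.94], 0.8],
    [[0.27, -0.05, 0.01], [0, 0, -0.95], 0.8]
  ]
}}

```text
time: 33.35
tool_pos: [0.5995, -0.199, 0.1879]
orientation: [[-0.005, 1.0, -0.002], [1.0, 0.005, 0.001], [0.001, -0.002, -1.0]]
wrist_force: [0.6, 0.8, -0.1]
finger_gap: 0.798
grip_force: 0.0
```

Call:
{"api": "send_rows", "payload": {
  "targets": [
    [[0.47, 0.5, -0.07], [0, 0, -0.92], 0.8],
    [[0.47, 0.5, -0.07], [0, 0, -0.92], 0.8],
    [[0.47, 0.5, -0.07], [0, 0, -0.92], 0.8],
    [[0.47, 0.5, -0.07], [0, 0, -0.92], 0.8],
    [[0.47, 0.5, -0.07], [0, 0, -0.92], 0.8],
    [[0.47, 0.5, -0.07], [0, 0, -0.92], 0.8],
    [[0.47, 0.5, -0.07], [0, 0, -0.92], 0.8],
    [[0.47, 0.5, -0.07], [0, 0, -0.92], 0.8],
    [[0.47, 0.5, -0.07], [0, 0, -0.92], 0.8],
    [[0.47, 0.5, -0.07], [0, 0, -0.92], 0.8],
    [[0.47, 0.5, -0.07], [0, 0, -0.92], 0.8],
    [[0.47, 0.5, -0.07], [0, 0, -0.92], 0.8],
    [[0.47, 0.5, -0.07], [0, 0, -0.92], 0.8],
    [[0.46, 0.43, -0.08], [0, 0, -0.95], 0.8],
    [[0, 0, 0], [0, 0, 0], 0.8],
    [[0, 0, 0], [0, 0, 0], 0.8]
  ]
}}

```text
time: 34.68
tool_pos: [0.6492, 0.0608, 0.2179]
orientation: [[-0.976, 0.216, -0.002], [0.216, 0.976, -0.0], [0.002, -0.001, -1.0]]
wrist_force: [-0.3, 0.0, -0.1]
finger_gap: 0.803
grip_force: 0.0
```

```bash
python3 - <<'E'
from h import *
w=cam('wrist');C,l=blobs(w,zmin=.004,zmax=.03)
plan((.6686,.1017,.07,78.1,8),(.6686,.1017,.0025,78.1,6))
E
```

```text
blob [  97    0  103  118 4468] zmax [0.013 0.022] [483.3 -44.9] [118.4  74.4] 15.4
blob [ 442    0  118   82 5893] zmax [0.02  0.022] [548.7 328.6] [133.2  79.5] 79.7
blob [   0   77   71  156 5453] zmax [0.017 0.024] [ 565.5 -209.7] [ 89.1 184.7] 64.7
blob [ 299  123   36  136 2348] zmax [0.01  0.011] [668.8 104.2] [ 37.7 157.5] 80.4
blob [390 185  32  36 319] zmax [0.02  0.029] [692.4 195.1] [17.9 42.9] 46.9
blob [ 463  253   97   66 1952] zmax [0.021 0.03 ] [838.5 332.6] [ 42.9 132.7] 5.9
blob [ 72 276  46  38 593] zmax [0.018 0.029] [ 730.1 -185.7] [56. 25.] 29.3
blob [478 292  43  18 258] zmax [0.03 0.03] [842.9 298.2] [55.8 22.8] 81.7
blob [ 242  294   70   68 2228] zmax [0.022 0.025] [829.   20.1] [88.9 88.6] 18.6
blob [514 315  33  31 229] zmax [0.029 0.03 ] [899.4 336.1] [32.4 47.8] 34.1
blob [196 341  39  11 178] zmax [0.015 0.016] [840.3 -65.5] [51.   8.3] 89.3
-> [0.6686 0.1016 0.07  ] 78.1: 7 x [[-0.04, 0.19, 0.62],[-0.0, -0.0, -0.01]] + [[-0.05, 0.16, 0.59],[-0.01, -0.01, -0.04]]
-> [0.6686 0.1016 0.0025] 78.1: 5 x [[0.0, 0.0, 0.38],[0.0, -0.0, -0.0]] + [[0.0, 0.0, 0.35],[0.0, -0.0, -0.0]]
```

Call:
{"api": "send_rows", "payload": {
  "targets": [
    [[-0.04, 0.19, 0.62], [0, 0, -0.01], 0.7],
    [[-0.04, 0.19, 0.62], [0, 0, -0.01], 0.7],
    [[-0.04, 0.19, 0.62], [0, 0, -0.01], 0.7],
    [[-0.04, 0.19, 0.62], [0, 0, -0.01], 0.7],
    [[-0.04, 0.19, 0.62], [0, 0, -0.01], 0.7],
    [[-0.04, 0.19, 0.62], [0, 0, -0.01], 0.7],
    [[-0.04, 0.19, 0.62], [0, 0, -0.01], 0.7],
    [[-0.05, 0.19, 0.59], [0, 0, -0.18], 0.7],
    [[0, 0, 0.38], [0, 0, 0], 0.6],
    [[0, 0, 0.38], [0, 0, 0], 0.6],
    [[0, 0, 0.38], [0, 0, 0], 0.6],
    [[0, 0, 0.38], [0, 0, 0], 0.6],
    [[0, 0, 0.38], [0, 0, 0], 0.6],
    [[0, 0, 0.35], [0, 0, 0], 0.6],
    [[0, 0, 0], [0, 0, 0], 0.2],
    [[0, 0, 0], [0, 0, 0], 0],
    [[0, 0, 0], [0, 0, 0], 0],
    [[0, 0, 0], [0, 0, 0], 0],
    [[0, 0, 0], [0, 0, 0], 0],
    [[0, 0, 0], [0, 0, 0], 0]
  ]
}}

```text
time: 36.4
tool_pos: [0.6699, 0.1026, 0.0042]
orientation: [[-0.982, 0.191, 0.001], [0.191, 0.982, 0.0], [-0.001, 0.0, -1.0]]
wrist_force: [0.3, -0.4, 4.8]
finger_gap: 0.132
grip_force: 69.0
```

```bash
python3 - <<'E'
from h import *
o=manip.get_obs();R=np.array(o['orientation']);print('phi',np.degrees(np.arctan2(R[1,1],R[0,1])))
P=o['tool_pos']
plan((P[0],P[1],.19,79,7),(.6,-.2,.2,0,16),(.536,-.354,.17,-79,14))
E
```

```text
phi 78.98506818636992
-> [0.67   0.1025 0.1899] 79: 6 x [[-0.0, 0.0, -0.88],[0.0, 0.0, -0.0]] + [[-0.01, 0.0, -0.91],[0.0, 0.01, -0.0]]
-> [ 0.5999 -0.2     0.2001] 0: 15 x [[-0.4, -0.57, -0.02],[0.0, -0.0, 0.82]] + [[-0.45, -0.62, -0.04],[0.0, -0.0, 0.86]]
-> [ 0.5361 -0.3541  0.17  ] -79: 13 x [[-0.42, 0.1, 0.07],[-0.0, -0.0, 0.94]] + [[-0.35, 0.13, 0.09],[-0.0, -0.0, 0.95]]
```

Call:
{"api": "send_rows", "payload": {
  "targets": [
    [[0, 0, -0.88], [0, 0, 0], 0],
    [[0, 0, -0.88], [0, 0, 0], 0],
    [[0, 0, -0.88], [0, 0, 0], 0],
    [[0, 0, -0.88], [0, 0, 0], 0],
    [[0, 0, -0.88], [0, 0, 0], 0],
    [[0, 0, -0.88], [0, 0, 0], 0],
    [[0, 0, -0.91], [0, 0, 0], 0]
  ]
}}

```text
time: 36.98
tool_pos: [0.6691, 0.1025, 0.1906]
orientation: [[-0.982, 0.191, -0.0], [0.191, 0.982, -0.0], [0.0, -0.0, -1.0]]
wrist_force: [0.4, -0.6, -2.2]
finger_gap: 0.133
grip_force: 68.8
```

Call:
{"api": "send_rows", "payload": {
  "targets": [
    [[-0.4, -0.57, -0.02], [0, 0, 0.82], 0],
    [[-0.4, -0.57, -0.02], [0, 0, 0.82], 0],
    [[-0.4, -0.57, -0.02], [0, 0, 0.82], 0],
    [[-0.4, -0.57, -0.02], [0, 0, 0.82], 0],
    [[-0.4, -0.57, -0.02], [0, 0, 0.82], 0],
    [[-0.4, -0.57, -0.02], [0, 0, 0.82], 0],
    [[-0.4, -0.57, -0.02], [0, 0, 0.82], 0],
    [[-0.4, -0.57, -0.02], [0, 0, 0.82], 0],
    [[-0.4, -0.57, -0.02], [0, 0, 0.82], 0],
    [[-0.4, -0.57, -0.02], [0, 0, 0.82], 0],
    [[-0.4, -0.57, -0.02], [0, 0, 0.82], 0],
    [[-0.4, -0.57, -0.02], [0, 0, 0.82], 0],
    [[-0.4, -0.57, -0.02], [0, 0, 0.82], 0],
    [[-0.4, -0.57, -0.02], [0, 0, 0.82], 0],
    [[-0.4, -0.57, -0.02], [0, 0, 0.82], 0],
    [[-0.45, -0.62, -0.04], [0, 0, 0.86], 0]
  ]
}}

```text
time: 38.32
tool_pos: [0.5988, -0.2007, 0.1995]
orientation: [[0.004, 1.0, 0.0], [1.0, -0.004, -0.0], [-0.0, 0.0, -1.0]]
wrist_force: [1.4, -0.8, -1.3]
finger_gap: 0.136
grip_force: 68.8
```

Call:
{"api": "send_rows", "payload": {
  "targets": [
    [[-0.42, 0.1, 0.07], [0, 0, 0.94], 0],
    [[-0.42, 0.1, 0.07], [0, 0, 0.94], 0],
    [[-0.42, 0.1, 0.07], [0, 0, 0.94], 0],
    [[-0.42, 0.1, 0.07], [0, 0, 0.94], 0],
    [[-0.42, 0.1, 0.07], [0, 0, 0.94], 0],
    [[-0.42, 0.1, 0.07], [0, 0, 0.94], 0],
    [[-0.42, 0.1, 0.07], [0, 0, 0.94], 0],
    [[-0.42, 0.1, 0.07], [0, 0, 0.94], 0],
    [[-0.42, 0.1, 0.07], [0, 0, 0.94], 0],
    [[-0.42, 0.1, 0.07], [0, 0, 0.94], 0],
    [[-0.42, 0.1, 0.07], [0, 0, 0.94], 0],
    [[-0.42, 0.1, 0.07], [0, 0, 0.94], 0],
    [[-0.42, 0.1, 0.07], [0, 0, 0.94], 0],
    [[-0.35, 0.13, 0.09], [0, 0, 0.95], 0],
    [[0, 0, 0], [0, 0, 0], 0],
    [[0, 0, 0], [0, 0, 0], 0]
  ]
}}

```text
time: 39.65
tool_pos: [0.5353, -0.3542, 0.1696]
orientation: [[0.981, 0.192, -0.0], [0.192, -0.981, -0.0], [-0.0, 0.0, -1.0]]
wrist_force: [-0.1, -0.3, -1.4]
finger_gap: 0.123
grip_force: 68.9
```

```bash
python3 - <<'E'
from h import *
w=cam('wrist');save(w,'w7')
C=cloud(w);q=C[...,:2]-TO;x=q@TX;y=q@TY
m=(w['depth']>.12)&(C[...,2]>.13)&(C[...,2]<.2)&(abs(y+.02)<.03)&(x>.022)
X=np.c_[x[m],y[m]].astype(np.float32)*1000;print(m.sum(),cv2.minAreaRect(X),np.percentile(C[...,2][m],[5,50,95]),X.max(0),X.min(0))
plan((.5353,-.3542,.17,-79,1),(.5353,-.3542,.04,-79,6),(.5353,-.3542,.0105,-79,5))
E
```

```text
7484 ((50.648475646972656, -20.387693405151367), (38.33198547363281, 57.36510467529297), 89.44320678710938) [0.17389028 0.17516482 0.17624383] [79.17168   -1.2695479] [ 22.025734 -39.79342 ]
-> [ 0.5352 -0.3541  0.17  ] -79: + [[-0.02, 0.0, -0.01],[0.0, -0.0, 0.02]]
-> [ 0.5352 -0.3541  0.0401] -79: 5 x [[0.0, 0.0, 0.72],[0.0, -0.0, 0.0]] + [[0.0, 0.0, 0.73],[0.0, -0.0, 0.0]]
-> [ 0.5353 -0.3541  0.0104] -79: 4 x [[0.0, 0.0, 0.2],[0.0, -0.0, 0.0]] + [[0.0, 0.0, 0.19],[0.0, -0.0, 0.0]]
```

View pics/w7.png

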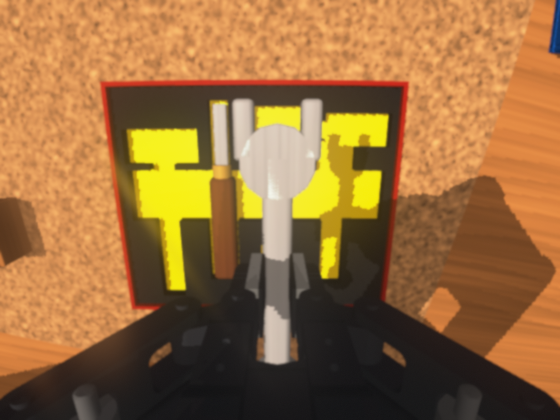

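The view shows the scraper seated and the spanner straight over its pocket, with the head at (277,160). It measures on target.

Call:
{"api": "send_rows", "payload": {
  "targets": [
    [[0, 0, 0.72], [0, 0, 0], 0],
    [[0, 0, 0.72], [0, 0, 0], 0],
    [[0, 0, 0.72], [0, 0, 0], 0],
    [[0, 0, 0.72], [0, 0, 0], 0],
    [[0, 0, 0.72], [0, 0, 0], 0],
    [[0, 0, 0.72], [0, 0, 0], 0],
    [[0, 0, 0], [0, 0, 0], 0],
    [[0, 0, 0.2], [0, 0, 0], 0],
    [[0, 0, 0.2], [0, 0, 0], 0],
    [[0, 0, 0.2], [0, 0, 0], 0],
    [[0, 0, 0.2], [0, 0, 0], 0],
    [[0, 0, 0.17], [0, 0, 0], 0],
    [[0, 0, 0], [0, 0, 0], 0],
    [[0, 0, 0], [0, 0, 0], 0]
  ]
}}

```text
time: 40.87
tool_pos: [0.5356, -0.3542, 0.0107]
orientation: [[0.982, 0.191, 0.0], [0.191, -0.982, -0.0], [0.0, 0.0, -1.0]]
wrist_force: [0.9, -0.0, -1.0]
finger_gap: 0.13
grip_force: 68.9
```

Call:
{"api": "send_rows", "payload": {
  "targets": [
    [[0, 0, 0], [0, 0, 0], 0.3],
    [[0, 0, 0], [0, 0, 0], 0.35],
    [[0, 0, 0], [0, 0, 0], 0.35],
    [[0, 0, -0.3], [0, 0, 0], 0.35],
    [[0, 0, -0.9], [0, 0, 0], 0.35],
    [[0, 0, -0.9], [0, 0, 0], 0.35],
    [[0, 0, -0.9], [0, 0, 0], 0.5],
    [[0, 0, -0.9], [0, 0, 0], 0.5],
    [[0, 0, -0.9], [0, 0, 0], 0.5],
    [[0, 0, -0.9], [0, 0, 0], 0.5],
    [[0, 0, 0], [0, 0, 0], 0.5],
    [[0, 0, 0], [0, 0, 0], 0.5]
  ]
}}

```text
time: 41.87
tool_pos: [0.5364, -0.3547, 0.1842]
orientation: [[0.982, 0.191, 0.003], [0.191, -0.982, -0.002], [0.003, 0.003, -1.0]]
wrist_force: [-0.0, 0.1, 0.5]
finger_gap: 0.5
grip_force: 0.0
```

```bash
python3 - <<'E'
from h import *
w=cam('wrist');save(w,'w8')
print(intray(w,-.0204,.010,.0175,(-.03,.03)),intray(w,-.0204,.010,.0175,(-.09,.09),.026))
plan((.53,-.2,.2,0,15),(.53,-.05,.2,100,17))
E
```

```text
(((0.014139175415039062, -20.375892639160156), (59.79331970214844, 38.548770904541016), 0.10722821205854416), np.int64(867), array([0.0133, 0.0158, 0.0171])) (((-0.2100372314453125, -20.408987045288086), (51.96372985839844, 179.01315307617188), 89.9958267211914), np.int64(3706), array([0.0133, 0.016 , 0.0174]))
-> [ 0.5301 -0.2     0.2001] 0: 14 x [[0.27, -0.26, -0.04],[0.0, 0.0, -0.88]] + [[0.22, -0.27, -0.03],[0.01, 0.01, -0.85]]
-> [ 0.5299 -0.05    0.1999] 100: 16 x [[0.23, 0.25, 0.0],[0.0, -0.0, -0.98]] + [[0.27, 0.18, 0.01],[0.0, 0.0, -0.98]]
```

Call:
{"api": "send_rows", "payload": {
  "targets": [
    [[0.27, -0.26, -0.04], [0, 0, -0.88], 0.5],
    [[0.27, -0.26, -0.04], [0, 0, -0.88], 0.5],
    [[0.27, -0.26, -0.04], [0, 0, -0.88], 0.5],
    [[0.27, -0.26, -0.04], [0, 0, -0.88], 0.5],
    [[0.27, -0.26, -0.04], [0, 0, -0.88], 0.5],
    [[0.27, -0.26, -0.04], [0, 0, -0.88], 0.5],
    [[0.27, -0.26, -0.04], [0, 0, -0.88], 0.5],
    [[0.27, -0.26, -0.04], [0, 0, -0.88], 0.5],
    [[0.27, -0.26, -0.04], [0, 0, -0.88], 0.5],
    [[0.27, -0.26, -0.04], [0, 0, -0.88], 0.5],
    [[0.27, -0.26, -0.04], [0, 0, -0.88], 0.5],
    [[0.27, -0.26, -0.04], [0, 0, -0.88], 0.5],
    [[0.27, -0.26, -0.04], [0, 0, -0.88], 0.5],
    [[0.27, -0.26, -0.04], [0, 0, -0.88], 0.5],
    [[0.22, -0.27, -0.03], [0, 0, -0.85], 0.5]
  ]
}}

```text
time: 43.17
tool_pos: [0.5291, -0.199, 0.1982]
orientation: [[-0.005, 1.0, -0.002], [1.0, 0.005, 0.001], [0.001, -0.002, -1.0]]
wrist_force: [-0.7, -0.7, 0.3]
finger_gap: 0.5
grip_force: 0.0
```

Call:
{"api": "send_rows", "payload": {
  "targets": [
    [[0.23, 0.25, 0], [0, 0, -0.98], 0.5],
    [[0.23, 0.25, 0], [0, 0, -0.98], 0.5],
    [[0.23, 0.25, 0], [0, 0, -0.98], 0.5],
    [[0.23, 0.25, 0], [0, 0, -0.98], 0.5],
    [[0.23, 0.25, 0], [0, 0, -0.98], 0.5],
    [[0.23, 0.25, 0], [0, 0, -0.98], 0.5],
    [[0.23, 0.25, 0], [0, 0, -0.98], 0.5],
    [[0.23, 0.25, 0], [0, 0, -0.98], 0.5],
    [[0.23, 0.25, 0], [0, 0, -0.98], 0.5],
    [[0.23, 0.25, 0], [0, 0, -0.98], 0.5],
    [[0.23, 0.25, 0], [0, 0, -0.98], 0.5],
    [[0.23, 0.25, 0], [0, 0, -0.98], 0.5],
    [[0.23, 0.25, 0], [0, 0, -0.98], 0.5],
    [[0.23, 0.25, 0], [0, 0, -0.98], 0.5],
    [[0.23, 0.25, 0], [0, 0, -0.98], 0.5],
    [[0.23, 0.25, 0], [0, 0, -0.98], 0.5],
    [[0.27, 0.18, 0.01], [0, 0, -0.98], 0.5],
    [[0, 0, 0], [0, 0, 0], 0.5],
    [[0, 0, 0], [0, 0, 0], 0.5]
  ]
}}

```text
time: 44.75
tool_pos: [0.5293, -0.0499, 0.1984]
orientation: [[-0.985, -0.171, -0.001], [-0.171, 0.985, 0.0], [0.001, 0.0, -1.0]]
wrist_force: [0.0, -0.3, 0.1]
finger_gap: 0.497
grip_force: 0.0
```

```bash
python3 - <<'E'
from h import *
w=cam('wrist');save(w,'w9');np.savez('w9.npz',**{k:w[k] for k in('image','depth','mtx','dist_coeffs','R','P')})
C,l=blobs(w,zmin=.003);print('housing');blobs(w,zmin=.0105,zmax=.018)
print('beam+');blobs(w,zmin=.0035,zmax=.018)
for a,c in pin(w,'caliper')[:1]: print(a,c,onz(w,[a],.0))
E
```

```text
blob [    0    13   152   234 31317] zmax [0.018 0.025] [ 517.4 -292.6] [241.9 183.6] 10.8
blob [ 264   36   63  165 4462] zmax [0.007 0.015] [457.6 -42.4] [164.1  67.5] 9.9
blob [ 242   65   50   75 3089] zmax [0.04  0.041] [443.2 -75.8] [67.6 43.1] 15.6
blob [ 520  199   40   87 1818] zmax [0.019 0.021] [540.9 269.2] [104.4  43.7] 18.0
blob [129 387  41  22 520] zmax [0.021 0.026] [ 838.  -170.6] [23.3 49. ] 0.5
housing
blob [117  15  33 227 741] zmax [0.014 0.018] [ 498.6 -204.1] [225.6   2.4] 10.9
blob [  33   22   53  151 1660] zmax [0.017 0.018] [ 472.7 -287.4] [ 50.5 153.3] 84.3
blob [  0  48  38  19 189] zmax [0.017 0.018] [ 438.8 -325.7] [11.8 37.2] 17.1
blob [  0  99  19  29 203] zmax [0.017 0.018] [ 494.4 -335. ] [26.8 18.4] 15.2
blob [ 293  111   31   69 2018] zmax [0.014 0.016] [478.4 -27. ] [68.8 30.1] 10.0
blob [   0  128   47  113 1905] zmax [0.016 0.018] [ 575.7 -325. ] [ 59.9 124.3] 86.1
blob [  56  172   82   68 1367] zmax [0.017 0.018] [ 578.6 -239.2] [75.4 85.4] 10.6
blob [ 49 173  16  54 170] zmax [0.016 0.018] [ 579.2 -284.3] [59.8 11. ] 6.0
blob [524 209  36  66 371] zmax [0.014 0.018] [535.5 265. ] [ 4.1 81.9] 80.0
beam+
blob [ 117   15   35  227 1369] zmax [0.011 0.017] [ 498.6 -204. ] [225.6   2.4] 11.0
blob [    0    22   138   218 11040] zmax [0.007 0.018] [ 512.2 -267.9] [217.9 116.7] 12.9
blob [ 264   36   63  165 4442] zmax [0.007 0.015] [457.6 -42.4] [164.1  67.5] 9.9
blob [   0   99   47  142 3299] zmax [0.015 0.018] [ 559.3 -325.2] [ 62.3 156.9] 86.4
blob [520 200  40  75 735] zmax [0.011 0.017] [530.9 266. ] [ 4.5 91.9] 79.9
blob [141 387  29  11 198] zmax [0.013 0.017] [ 828.8 -163.9] [ 5.1 35.6] 1.0
[307.72  129.486] 0.97 [[ 0.46228381 -0.02864641  0.        ]]
```

View pics/w9.png

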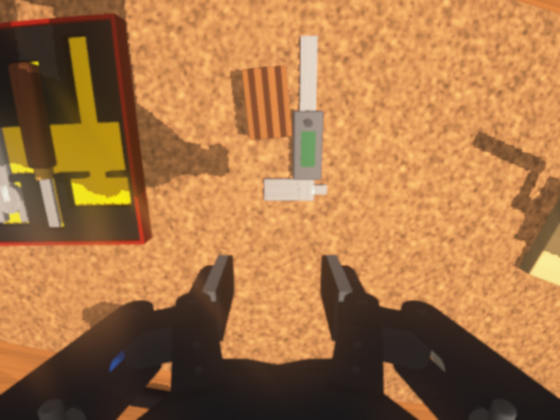

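Only about 2–3 mm separates the offcut's corner from the caliper housing, near image (290,130). I'll grip the caliper farther forward, shift it sideways clear of the offcut, then regrip at its origin.

```bash
python3 -c "
from h import *
plan((.4901,-.0247,.06,100,7),(.4901,-.0247,.003,100,5))"
```

```text
-> [ 0.4902 -0.0247  0.0599] 100: 6 x [[0.17, 0.15, 0.66],[-0.0, -0.0, -0.01]] + [[0.14, 0.17, 0.67],[-0.0, -0.0, 0.02]]
-> [ 0.4901 -0.0247  0.0029] 100: 4 x [[0.0, 0.0, 0.38],[-0.0, -0.0, 0.0]] + [[0.0, 0.0, 0.38],[-0.0, -0.0, 0.0]]
```

Call:
{"api": "send_rows", "payload": {
  "grip_force": 50,
  "targets": [
    [[0.17, 0.15, 0.66], [0, 0, 0], 0.55],
    [[0.17, 0.15, 0.66], [0, 0, 0], 0.55],
    [[0.17, 0.15, 0.66], [0, 0, 0], 0.55],
    [[0.17, 0.15, 0.66], [0, 0, 0], 0.55],
    [[0.17, 0.15, 0.66], [0, 0, 0], 0.55],
    [[0.17, 0.15, 0.66], [0, 0, 0], 0.55],
    [[0.14, 0.17, 0.67], [0, 0, 0], 0.55],
    [[0, 0, 0.38], [0, 0, 0], 0.55],
    [[0, 0, 0.38], [0, 0, 0], 0.55],
    [[0, 0, 0.38], [0, 0, 0], 0.55],
    [[0, 0, 0.38], [0, 0, 0], 0.55],
    [[0, 0, 0.38], [0, 0, 0], 0.55],
    [[0, 0, 0], [0, 0, 0], 0.3],
    [[0, 0, 0], [0, 0, 0], 0],
    [[0, 0, 0], [0, 0, 0], 0],
    [[0, 0, 0], [0, 0, 0], 0],
    [[0, 0, 0], [0, 0, 0], 0]
  ]
}}

```text
time: 46.27
tool_pos: [0.4904, -0.0246, 0.0038]
orientation: [[-0.985, -0.173, 0.001], [-0.173, 0.985, -0.0], [-0.001, -0.0, -1.0]]
wrist_force: [0.1, 0.2, -1.2]
finger_gap: 0.334
grip_force: 50.0
```

Call:
{"api": "send_rows", "payload": {
  "targets": [
    [[0, 0, -0.3], [0, 0, 0], 0],
    [[0, 0, -0.3], [0, 0, 0], 0],
    [[0, 0, 0], [0, 0, 0], 0],
    [[0, 0.5, 0], [0, 0, 0], 0],
    [[0, 0.5, 0], [0, 0, 0], 0],
    [[0, 0.5, 0], [0, 0, 0], 0],
    [[0, 0.5, 0], [0, 0, 0], 0],
    [[0, 0, 0], [0, 0, 0], 0],
    [[0, 0, 0.2], [0, 0, 0], 0],
    [[0, 0, 0.2], [0, 0, 0], 0],
    [[0, 0, 0.18], [0, 0, 0], 0],
    [[0, 0, 0], [0, 0, 0], 0],
    [[0, 0, 0], [0, 0, 0], 0]
  ]
}}

```text
time: 47.35
tool_pos: [0.4792, 0.0342, 0.0032]
orientation: [[-0.985, -0.173, -0.001], [-0.173, 0.985, -0.0], [0.001, 0.0, -1.0]]
wrist_force: [-0.1, 0.1, -1.1]
finger_gap: 0.334
grip_force: 50.1
```

Call:
{"api": "send_rows", "payload": {
  "targets": [
    [[0, 0, 0], [0, 0, 0], 0.5],
    [[0, 0, 0], [0, 0, 0], 0.55],
    [[0, 0, 0], [0, 0, 0], 0.55],
    [[0, 0, -0.4], [0, 0, 0], 0.55],
    [[0, 0, -0.9], [0, 0, 0], 0.55],
    [[0, 0, -0.9], [0, 0, 0], 0.55],
    [[0, 0, -0.9], [0, 0, 0], 0.6],
    [[-0.3, 0, -0.9], [0, 0, 0], 0.6],
    [[-0.3, 0, -0.9], [0, 0, 0], 0.6],
    [[0, 0, 0], [0, 0, 0], 0.6],
    [[0, 0, 0], [0, 0, 0], 0.6]
  ]
}}

```text
time: 48.27
tool_pos: [0.4987, 0.0378, 0.1524]
orientation: [[-0.985, -0.173, 0.004], [-0.173, 0.985, -0.0], [-0.004, -0.001, -1.0]]
wrist_force: [0.1, 0.2, -0.8]
finger_gap: 0.6
grip_force: 0.0
```

```bash
python3 - <<'E'
from h import *
w=cam('wrist')
print('housing');blobs(w,zmin=.0105,zmax=.018,amin=1000)
print('all');blobs(w,zmin=.0035,zmax=.018,amin=2500)
E
```

```text
housing
blob [   0   56   47  215 1278] zmax [0.014 0.018] [ 511.9 -201.6] [200.9   3.8] 10.7
blob [ 259  127   35   77 2567] zmax [0.014 0.015] [468.1  31.7] [68.3 30.1] 10.3
all
blob [   0   27   52  244 2595] zmax [0.01  0.017] [ 499.5 -203.8] [226.1   4.2] 10.9
blob [ 228   40   72  187 5688] zmax [0.007 0.015] [448.   15.1] [164.1  67.6] 10.6
```

```bash
python3 -c "
from h import *
plan((.4535,.0287,.05,100.3,6),(.4535,.0287,.0025,100.3,5))
print('carry')
plan((.4535,.0287,.17,100.3,7),(.53,-.2,.18,101,10),(.5463,-.4071,.17,101,9),start=(.4535,.0287,.003,100.3))"
```

```text
-> [0.4534 0.0286 0.0499] 100.3: 5 x [[0.25, -0.01, 0.56],[-0.0, 0.0, -0.01]] + [[0.25, 0.01, 0.57],[-0.0, 0.01, -0.0]]
-> [0.4534 0.0286 0.0025] 100.3: 4 x [[-0.0, 0.0, 0.32],[-0.0, -0.0, -0.0]] + [[-0.0, 0.0, 0.3],[-0.0, -0.0, -0.0]]
carry
-> [0.4535 0.0287 0.1701] 100.3: 6 x [[-0.0, 0.0, -0.8],[0.0, 0.0, 0.0]] + [[0.0, 0.0, -0.77],[0.0, 0.0, 0.0]]
-> [ 0.53   -0.1999  0.18  ] 101: 9 x [[-0.11, -0.8, -0.03],[0.0, 0.0, -0.01]] + [[-0.12, -0.76, -0.06],[0.0, 0.0, -0.03]]
-> [ 0.5462 -0.4071  0.1701] 101: 8 x [[0.09, -0.76, 0.04],[0.0, 0.0, 0.0]] + [[0.07, -0.8, 0.01],[0.0, 0.0, 0.0]]
```

Call:
{"api": "send_rows", "payload": {
  "grip_force": 80,
  "targets": [
    [[0.25, -0.01, 0.56], [0, 0, -0.01], 0.6],
    [[0.25, -0.01, 0.56], [0, 0, -0.01], 0.6],
    [[0.25, -0.01, 0.56], [0, 0, -0.01], 0.6],
    [[0.25, -0.01, 0.56], [0, 0, -0.01], 0.6],
    [[0.25, -0.01, 0.56], [0, 0, -0.01], 0.6],
    [[0.25, 0.01, 0.57], [0, 0, 0], 0.6],
    [[0, 0, 0.32], [0, 0, 0], 0.6],
    [[0, 0, 0.32], [0, 0, 0], 0.6],
    [[0, 0, 0.32], [0, 0, 0], 0.6],
    [[0, 0, 0.32], [0, 0, 0], 0.6],
    [[0, 0, 0.3], [0, 0, 0], 0.6],
    [[0, 0, 0], [0, 0, 0], 0.3],
    [[0, 0, 0], [0, 0, 0], 0],
    [[0, 0, 0], [0, 0, 0], 0],
    [[0, 0, 0], [0, 0, 0], 0],
    [[0, 0, 0], [0, 0, 0], 0]
  ]
}}

```text
time: 49.65
tool_pos: [0.4536, 0.0287, 0.0027]
orientation: [[-0.984, -0.179, 0.001], [-0.179, 0.984, -0.0], [-0.001, -0.0, -1.0]]
wrist_force: [-0.5, 0.6, -1.4]
finger_gap: 0.331
grip_force: 78.9
```

Call:
{"api": "send_rows", "payload": {
  "targets": [
    [[0, 0, -0.8], [0, 0, 0], 0],
    [[0, 0, -0.8], [0, 0, 0], 0],
    [[0, 0, -0.8], [0, 0, 0], 0],
    [[0, 0, -0.8], [0, 0, 0], 0],
    [[0, 0, -0.8], [0, 0, 0], 0],
    [[0, 0, -0.8], [0, 0, 0], 0],
    [[0, 0, -0.77], [0, 0, 0], 0],
    [[-0.11, -0.8, -0.03], [0, 0, -0.01], 0],
    [[-0.11, -0.8, -0.03], [0, 0, -0.01], 0],
    [[-0.11, -0.8, -0.03], [0, 0, -0.01], 0],
    [[-0.11, -0.8, -0.03], [0, 0, -0.01], 0],
    [[-0.11, -0.8, -0.03], [0, 0, -0.01], 0],
    [[-0.11, -0.8, -0.03], [0, 0, -0.01], 0],
    [[-0.11, -0.8, -0.03], [0, 0, -0.01], 0],
    [[-0.11, -0.8, -0.03], [0, 0, -0.01], 0],
    [[-0.11, -0.8, -0.03], [0, 0, -0.01], 0],
    [[-0.12, -0.76, -0.06], [0, 0, -0.03], 0]
  ]
}}

```text
time: 51.07
tool_pos: [0.5297, -0.2013, 0.1795]
orientation: [[-0.982, -0.191, -0.0], [-0.191, 0.982, -0.0], [0.0, -0.0, -1.0]]
wrist_force: [0.4, 0.4, -1.6]
finger_gap: 0.326
grip_force: 79.6
```

Call:
{"api": "send_rows", "payload": {
  "targets": [
    [[0.09, -0.76, 0.04], [0, 0, 0], 0],
    [[0.09, -0.76, 0.04], [0, 0, 0], 0],
    [[0.09, -0.76, 0.04], [0, 0, 0], 0],
    [[0.09, -0.76, 0.04], [0, 0, 0], 0],
    [[0.09, -0.76, 0.04], [0, 0, 0], 0],
    [[0.09, -0.76, 0.04], [0, 0, 0], 0],
    [[0.09, -0.76, 0.04], [0, 0, 0], 0],
    [[0.09, -0.76, 0.04], [0, 0, 0], 0],
    [[0.07, -0.8, 0.01], [0, 0, 0], 0],
    [[0, 0, 0], [0, 0, 0], 0],
    [[0, 0, 0], [0, 0, 0], 0],
    [[0, 0, 0], [0, 0, 0], 0]
  ]
}}

```text
time: 52.07
tool_pos: [0.5455, -0.4066, 0.1694]
orientation: [[-0.982, -0.19, -0.0], [-0.19, 0.982, 0.0], [0.0, 0.001, -1.0]]
wrist_force: [-0.2, 0.4, -1.9]
finger_gap: 0.324
grip_force: 79.7
```

```bash
python3 - <<'E'
from h import *
o=manip.get_obs();R=np.array(o['orientation']);print('phi',np.degrees(np.arctan2(R[1,1],R[0,1])),o['tool_pos'],o['finger_gap'])
w=cam('wrist');save(w,'w10')
C=cloud(w);q=C[...,:2]-TO;x=q@TX;y=q@TY;z=C[...,2]
for lo,hi,x1 in((.155,.2,-.022),(.155,.2,-.03)):
    m=(w['depth']>.12)&(z>lo)&(z<hi)&(abs(y+.0745)<.03)&(x<x1)
    X=np.c_[x[m],y[m]].astype(np.float32)*1000;print(m.sum(),cv2.minAreaRect(X),np.percentile(z[m],[5,50,95]),X.max(0),X.min(0))
plan((.5463,-.4071,.17,101,1),(.5463,-.4071,.04,101,6),(.5463,-.4071,.0100,101,5))
E
```

```text
phi 100.98133203457391 [ 0.54546977 -0.40664986  0.16935112] 0.3241313453140093
5790 ((-56.51572036743164, -74.43321228027344), (68.97322845458984, 16.130701065063477), 0.18956829607486725) [0.17211835 0.17314558 0.17419734] [-22.045502 -66.3736  ] [-91.00903 -82.56897]
5230 ((-60.50213623046875, -74.44639587402344), (61.00035858154297, 16.130701065063477), 0.18956829607486725) [0.17212084 0.17315495 0.17421511] [-30.0167 -66.3736] [-91.00903 -82.56897]
-> [ 0.5463 -0.407   0.17  ] 101: + [[-0.02, -0.03, -0.02],[0.0, -0.0, 0.0]]
-> [ 0.5463 -0.407   0.0401] 101: 5 x [[-0.0, -0.0, 0.72],[0.0, -0.0, 0.0]] + [[-0.0, -0.0, 0.73],[0.0, -0.0, 0.0]]
-> [ 0.5462 -0.407   0.0101] 101: 4 x [[-0.0, -0.0, 0.2],[0.0, -0.0, 0.0]] + [[-0.0, -0.0, 0.2],[0.0, -0.0, 0.0]]
```

View pics/w10.png

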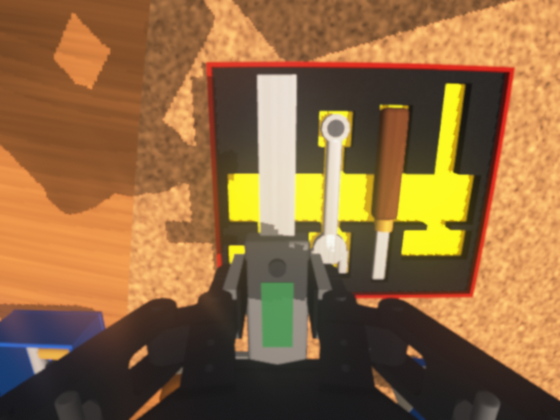

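The caliper is held straight over its pocket, with its tail at (277,90), and the spanner and scraper are seated. It measures on target, so lower it.

Call:
{"api": "send_rows", "payload": {
  "targets": [
    [[0, 0, 0.72], [0, 0, 0], 0],
    [[0, 0, 0.72], [0, 0, 0], 0],
    [[0, 0, 0.72], [0, 0, 0], 0],
    [[0, 0, 0.72], [0, 0, 0], 0],
    [[0, 0, 0.72], [0, 0, 0], 0],
    [[0, 0, 0.72], [0, 0, 0], 0],
    [[0, 0, 0], [0, 0, 0], 0],
    [[0, 0, 0.2], [0, 0, 0], 0],
    [[0, 0, 0.2], [0, 0, 0], 0],
    [[0, 0, 0.2], [0, 0, 0], 0],
    [[0, 0, 0.2], [0, 0, 0], 0],
    [[0, 0, 0.2], [0, 0, 0], 0],
    [[0, 0, 0], [0, 0, 0], 0],
    [[0, 0, 0], [0, 0, 0], 0]
  ]
}}

```text
time: 53.28
tool_pos: [0.5457, -0.407, 0.0096]
orientation: [[-0.982, -0.191, -0.0], [-0.191, 0.982, 0.0], [0.0, 0.0, -1.0]]
wrist_force: [-0.1, 0.0, -0.6]
finger_gap: 0.324
grip_force: 79.6
```

Call:
{"api": "send_rows", "payload": {
  "targets": [
    [[0, 0, 0], [0, 0, 0], 0.45],
    [[0, 0, 0], [0, 0, 0], 0.5],
    [[0, 0, 0], [0, 0, 0], 0.5],
    [[0, 0, -0.3], [0, 0, 0], 0.5],
    [[0, 0, -0.9], [0, 0, 0], 0.5],
    [[0, 0, -0.9], [0, 0, 0], 0.5],
    [[0, 0, -0.9], [0, 0, 0], 0.5],
    [[0, 0, -0.9], [0, 0, 0], 0.5],
    [[0, 0.4, -0.9], [0, 0, 0], 0.5],
    [[0, 0.6, -0.9], [0, 0, 0], 0.5],
    [[0, 0.6, -0.9], [0, 0, 0], 0.5],
    [[0, 0.6, -0.9], [0, 0, 0], 0.5],
    [[0, 0, 0], [0, 0, 0], 0.5],
    [[0, 0, 0], [0, 0, 0], 0.5]
  ]
}}

```text
time: 54.45
tool_pos: [0.534, -0.3421, 0.2377]
orientation: [[-0.981, -0.192, 0.003], [-0.192, 0.981, -0.002], [-0.003, -0.003, -1.0]]
wrist_force: [0.2, -1.3, -0.2]
finger_gap: 0.497
grip_force: 0.0
```

```bash
python3 - <<'E'
from h import *
w=cam('wrist');save(w,'w11')
print('cal housing',intray(w,-.0745,.017,.03,(-.03,.05)))
print('cal beam',intray(w,-.0745,.0085,.0165,(-.095,-.03),.011))
print('spanner',intray(w,-.0204,.012,.0172,(-.024,.024),.012))
print('scraper',intray(w,.0313,.021,.05,(-.1,.022)))
p=cam('top');s=cam('side');C=cloud(p);H=C[...,2];v=p['depth']>0
for lo,hi in((.112,.125),(.13,.15)):
    b=v&(H>lo)&(H<hi)&(C[...,1]>.3)&(C[...,1]<.5)&(C[...,0]<.62)&(C[...,0]>.4)
    n,l,st,_=cv2.connectedComponentsWithStats(b.astype(np.uint8))
    for k in range(1,n):
        if st[k,4]>60: X=C[l==k];print(cv2.minAreaRect(X[:,:2].astype(np.float32)*1000),np.median(X[:,2]))
a=p['image'][130:320,80:480];cv2.imwrite('pics/fin.png',cv2.resize(a,(800,380),interpolation=cv2.INTER_CUBIC)[:,:,::-1])
E
```

```text
cal housing (((9.754966735839844, -74.21437072753906), (39.9039306640625, 79.50308990478516), 89.49639129638672), np.int64(1557), array([0.0179, 0.0198, 0.0214]))
cal beam (((-61.50442123413086, -74.36651611328125), (19.192180633544922, 63.23453903198242), 87.4932632446289), np.int64(821), array([0.0106, 0.012 , 0.0133]))
spanner (((-0.0058002471923828125, -21.354461669921875), (13.184774398803711, 47.87639617919922), 89.83763122558594), np.int64(463), array([0.0138, 0.0158, 0.0169]))
scraper (((-33.681095123291016, 30.48044776916504), (111.744140625, 28.76729393005371), 3.630781650543213), np.int64(1982), array([0.0226, 0.0256, 0.0271]))
((518.4637451171875, 368.3000793457031), (44.9341926574707, 118.64280700683594), 79.89729309082031) 0.11763259418926775
((534.599365234375, 452.7950134277344), (32.98704147338867, 80.94807434082031), 79.46031188964844) 0.11724140129923621
((525.8767700195312, 408.3448181152344), (42.62312316894531, 121.4892349243164), 80.18714141845703) 0.13935946019525347
```

View pics/fin.png

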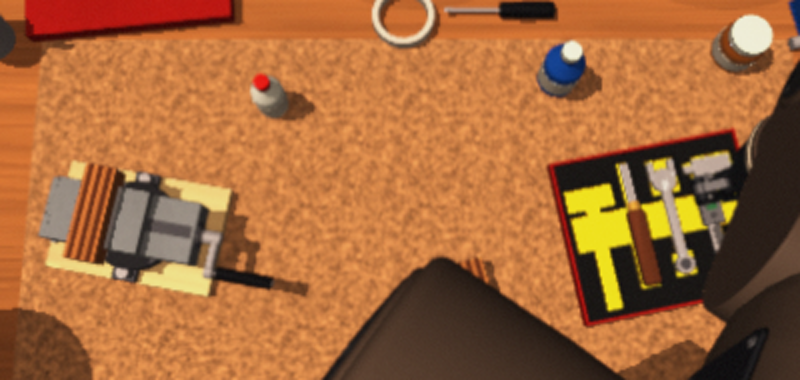

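The final view shows the block clamped at (93,213), the tools in their pockets and both bottles upright. Pocket depths and the block pose match what is required, so I'm handing in.

```bash
python3 -c "
from cell import manip
print(manip.close_job())"
```

```text
the job is handed in; nothing more can be done
None
```

I handed the job in at about 54 s with no verdict shown: the long block is clamped in the vise with the crank at about 5.75 turns (clamp force not measured), the scraper, spanner and caliper are down in their own pockets (there was no mallet), and both bottles are standing.

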